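# Empty the brass standoffs from the ultrasonic bath into the parts tray

## Task

The cleaning cycle is over: lift the beaker that holds the brass standoffs out of the ultrasonic bath, stand it upright on the pale drying mat and let go of it. Then take a fresh hold of the beaker, tip all the brass standoffs out of it from close above the white tray so that they lie in the tray, and stand the empty beaker upright on the drying mat again. Leave the beaker with the black standoffs in the bath, and do not push the tray or the other things on the bench about.

Things in the scene. Friction and masses are not known exactly. Their poses are not given: they have to be found in the camera images.
- beaker_brass: open stainless steel beaker holding the four brass standoffs: 82 mm tall, tapered, outer diameter 56 mm at the foot, 63 mm at the rim (65 mm over the thin lip), wall 3 mm, floor 4 mm, about 0.13 kg empty, 0.27 kg filled. Starts upright in one of the bath's two holes, rim 42 mm above the cover. Origin at the centre of its underside, z up to the mouth; yaw means nothing
- beaker_brass_rim (a point): centre of that beaker's mouth, 82 mm above its origin. The standoffs slide out on the smooth steel once the mouth points 25 to 30 degrees below level; a shake helps
- beaker_black: the other beaker, just alike, in the other hole of the bath; it holds three black standoffs and stays where it is. Origin at the centre of its underside, z up
- bath: drained bench-top ultrasonic bath, fixed: steel case 230 mm (its x) by 136 mm (its y), control panel on the -y side; flat aluminium cover, top 150 mm above the bench, with two 72 mm round holes centred 52 mm either way along x from the middle. In each a beaker stands on the basket floor, 110 mm above the bench. Origin on the bench under the middle of the case
- mat: pale blue-grey rubber drying mat, fixed to the bench, 180 mm (x) by 160 mm (y) by 3 mm thick. Origin at the centre of its underside, its top 3 mm above that
- tray: white open parts tray, empty at first, loose, 0.6 kg: 210 mm (x) by 160 mm (y), 35 mm high, wall and floor 4 mm. Origin at the centre of its underside
- bottle: cyan dropper bottle with a white tip, 52 mm diameter, 140 mm tall; bystander. Origin at the centre of its underside
- drivers: round stand of yellow-handled screwdrivers, 90 mm diameter, 169 mm tall, 0.9 kg; bystander. Origin at the centre of its underside
- cutters: green-handled side cutters lying flat, 130 mm long, 55 mm wide, 12 mm high, along their x; bystander. Origin on the bench below their middle
- brass1: brass standoff 1 of 4: hexagonal bar 14 mm across flats, 28 mm long, 36 g, standing in the beaker at first. Origin at the centre of one end, z along it
- brass1_mid (a point): middle of brass standoff 1, 14 mm from its origin along z
- brass2: brass standoff 2 of 4: hexagonal bar 14 mm across flats, 28 mm long, 36 g, standing in the beaker at first. Origin at the centre of one end, z along it
- brass2_mid (a point): middle of brass standoff 2, 14 mm from its origin along z
- brass3: brass standoff 3 of 4: hexagonal bar 14 mm across flats, 28 mm long, 36 g, standing in the beaker at first. Origin at the centre of one end, z along it
- brass3_mid (a point): middle of brass standoff 3, 14 mm from its origin along z
- brass4: brass standoff 4 of 4: hexagonal bar 14 mm across flats, 28 mm long, 36 g, standing in the beaker at first. Origin at the centre of one end, z along it
- brass4_mid (a point): middle of brass standoff 4, 14 mm from its origin along z
Not all that is in view belongs to the job. Leave any purple or turquoise look-alike of the beaker_brass alone.

How it is judged:
On the way, in this order (a step that is already met when the one before it is completed fails the run):
1. the beaker stands upright on the drying mat, let go, with all four brass standoffs still in it (x of beaker_brass in the frame of mat between -0.07 and 0.07 m and y of beaker_brass in the frame of mat between -0.06 and 0.06 m and z of beaker_brass in the frame of mat below 0.01 m and angle between beaker_brass's own z axis and vertical below 0.12 rad and linear speed of beaker_brass below 0.03 m/s and contact force between the fingers and beaker_brass below 0.1 N and horizontal distance between each of brass1_mid, brass2_mid, brass3_mid, brass4_mid and beaker_brass below 0.03 m), for 0.2 s.
2. the beaker is tipped past level over the tray, its mouth less than 20 cm above the bench (angle between beaker_brass's own z axis and vertical above 1.66 rad and height (world z) of beaker_brass_rim below 0.2 m and x of beaker_brass_rim in the frame of tray between -0.12 and 0.12 m and y of beaker_brass_rim in the frame of tray between -0.1 and 0.1 m), for 0.1 s.
At the end, for the whole second after the job is handed in: All four brass standoffs rest in the tray; the beaker stands upright (7 degrees), at rest and released, on the mat, its centre within 70 mm (mat x) and 60 mm (mat y) of the mat's; the black standoffs' beaker is upright in its hole, within 12 mm of its start (x of brass1_mid in the frame of tray between -0.105 and 0.105 m and y of brass1_mid in the frame of tray between -0.08 and 0.08 m and z of each of brass1_mid, brass2_mid, brass3_mid, brass4_mid in the frame of tray below 0.045 m and linear speed of each of brass1, brass2, brass3, brass4 below 0.05 m/s and x of brass2_mid in the frame of tray between -0.105 and 0.105 m and y of brass2_mid in the frame of tray between -0.08 and 0.08 m and x of brass3_mid in the frame of tray between -0.105 and 0.105 m and y of brass3_mid in the frame of tray between -0.08 and 0.08 m and x of brass4_mid in the frame of tray between -0.105 and 0.105 m and y of brass4_mid in the frame of tray between -0.08 and 0.08 m and x of beaker_brass in the frame of mat between -0.07 and 0.07 m and y of beaker_brass in the frame of mat between -0.06 and 0.06 m and z of beaker_brass in the frame of mat below 0.01 m and angle between each of beaker_brass, beaker_black's own z axis and vertical below 0.12 rad and linear speed of beaker_brass below 0.03 m/s and contact force between the fingers and beaker_brass below 0.1 N and distance of beaker_black from where it was at the start of the episode below 0.012 m); the robot touches nothing.
It fails at once if the beaker of black standoffs is moved more than 30 mm (distance of beaker_black from where it was at the start of the episode above 0.03 m).
It fails at once if the tray is shoved more than 40 mm (distance of tray from where it was at the start of the episode above 0.04 m).
It fails at once if the bottle, the screwdriver stand or the cutters are moved more than 30 mm (distance of any of bottle, drivers, cutters from where it was at the start of the episode above 0.03 m).
It also fails if it takes over 67 s, if anything falls off the work surface, if the arm or the gripper's body presses on something with over 40 N, if the wrist force passes 120 N, or if a joint passes its speed limit or range.

## Robot

A 6-joint arm with a two-finger parallel gripper is mounted at the origin on the work surface. World frame = base frame: x ahead of the robot, y to its left, z up, the work surface at z = 0. Lengths are in m, angles in rad, forces in N, time in s.
With the tool pointing down it reaches from about 0.375 to 0.825 m from the base axis. Payload 5.5 kg.
Tool frame: the origin (TCP) lies at the very end of the fingers, on their centre line; the grasp point (between the pads) lies 19 mm behind it; z points along the fingers, y is the line along which they close (so a half turn about z gives the same grasp; the last joint's range is limited). The gripper opens to 85 mm and grips with 20 to 120 N. Pads are 22 mm wide; open, the fingers measure 114 mm over their backs; the gripper's body (76 mm by 85 mm) begins 54 mm behind the grasp point. The pads swing forward as they close: fully open they stand 13 mm farther back than shut.
Start: joints at [1.241, 0.314, -0.047, 1.21, 0, 1.571], TCP at [0.194, 0.568, 0.196] pointing down, gripper open.
Joint ranges: [-2.67, 2.67], [-0.69, 1.73], [-1.03, 1.25], [-2.08, 2.16], [-1.42, 1.45], [-3.14, 3.14]. Speed limits (rad/s): [2.39, 2.39, 3.01, 3.14, 3.14, 3.14].

## Interface

Orientations are given as a unit quaternion [x, y, z, w].
In Python, from plant import manip, read_camera, order gives the robot as it stands.
- The arm moves only by the shell command python3 -m handwheel 'ROWS' [FORCE]. ROWS is JSON, a list of rows, each a list of 5 numbers: the opening, from 0 (shut) to 1 (fully open), then the shift along the tool's x, y, z in m, then the turn about the tool's z in degrees. A call has 1 to 5 rows; each row shifts and turns the commanded pose from where the row before left it, along the tool's axes as they then stand; what a row does not reach is not made up. A row lasts 1/8 s, in which the tool goes at most 62.5 mm and 10.7 degrees, less where a joint would pass 70% of its speed; a pose out of reach is approached as far as the arm can. A call is refused whole if a number of a shift passes 0.0625 or a number of a turn 10.7, either way. A call with a gripper value outside its range is refused whole. The fingers move at their own pace and stop on an object; FORCE is the grip in N (left out, the last holds). Time passes only in rows, so rows that do not move let the fingers close. It gives the time, the measured TCP pose, the force, the opening and the grip force at its end, in the units of the state.
- manip.observe(): the state, without advancing time (a new reading comes with each control period).
- read_camera(name): name is "side" or "top" or "wrist"; returns a dict with "frame" (384x512x3 uint8, blue, green, red), "fovy" (degrees; the focal length in pixels is half the picture's height over the tangent of half this angle, whatever the lens; pixels are square), "cx", "cy" (the principal point, pixels), "pose" (4x4, takes a point from camera to world coordinates). Camera axes: x right, y down, z forward; pixel columns grow to the right and rows downward; lengths in m; the calibration is good to about 2 mm. A picture is of the moment at which its call begins. There is no depth.
- order.job_done(): hands the job in; it is judged then, once.
The state is a dict: "time_s": time; "joint_positions": joint angles; "joint_vel": joint speeds; "effort": joint torques, N m; "ee_pos": TCP position; "ee_rot": TCP orientation; "ft_force": force on the tool from outside, world axes, zero at the start; "moment": the same for the moment, N m; "gripper_width": finger opening in m; "grasp_force": force on a finger pad.
Only numpy, scipy, OpenCV 4.12 (cv2) and the standard library are available. Lean on these libraries where they do the work, as an engineer would, in place of code of your own. Each camera call takes 0.05 s, during which the arm holds its last target. There are 200 camera calls.

## Working session

There is one attempt and no reset: what is moved stays moved. The work goes in short steps, Python scripts to look and compute and a shell command to move; the robot and the scene stay as the last step left them, time stands still between calls to the robot, and variables do not carry over. Pictures are saved under pics/ and viewed, at most 10 in all, crops included, and the job is handed in when it is done.

```bash
ls; mkdir -p pics; python3 - <<'E'
from plant import manip, read_camera
import cv2,json,numpy as np,pickle
d={}
for n in("top","side"):
    c=read_camera(n);d[n]=c;cv2.imwrite(f"pics/{n}0.png",c["frame"])
    print(n,c["fovy"],c["cx"],c["cy"],np.round(c["pose"],3).tolist())
pickle.dump(d,open("cams0.pkl","wb"))
print(manip.observe())
E
```

```text
pics
top 54.34904187559957 245.69402524846325 189.90429044958302 [[-0.179, -0.96, 0.216, 0.331], [-0.984, 0.175, -0.035, 0.097], [-0.004, -0.219, -0.976, 1.15], [0.0, 0.0, 0.0, 1.0]]
side 51.04703254962721 262.28534840543756 193.8985941811863 [[0.977, -0.135, 0.167, 0.389], [-0.213, -0.523, 0.826, -0.706], [-0.024, -0.842, -0.539, 0.671], [0.0, 0.0, 0.0, 1.0]]
{'time_s': 0.1, 'joint_positions': array([ 1.24098367e+00,  3.14130090e-01, -4.79853665e-02,  1.21019982e+00,
        1.75141275e-05,  1.57080943e+00]), 'joint_vel': array([ 0.00100524, -0.00198   ,  0.00274753,  0.00016102, -0.00040495,
       -0.00058913]), 'effort': array([ 1.45616564e-04, -5.40767026e+01,  3.40541196e+01,  1.11134056e-02,
        8.21221124e-05, -1.27506731e-06]), 'ee_pos': array([0.19412672, 0.56711854, 0.19533319]), 'ee_rot': array([ 1.64166357e-01,  9.86432375e-01, -7.47734281e-04, -1.33308593e-04]), 'ft_force': array([ 0.93142107, -0.4643241 , -0.39350762]), 'moment': array([-0.01425306, -0.0370604 , -0.00320854]), 'grasp_force': 0.0, 'gripper_width': 0.08511261509726616}
```

View pics/top0.png

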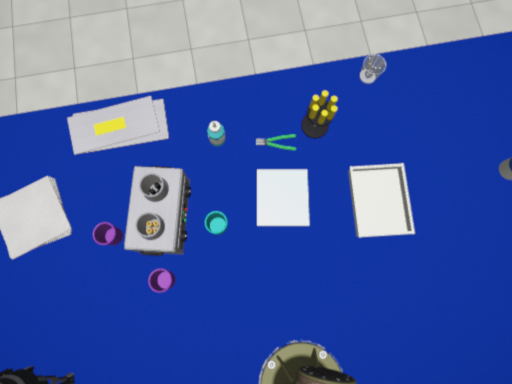

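View pics/side0.png

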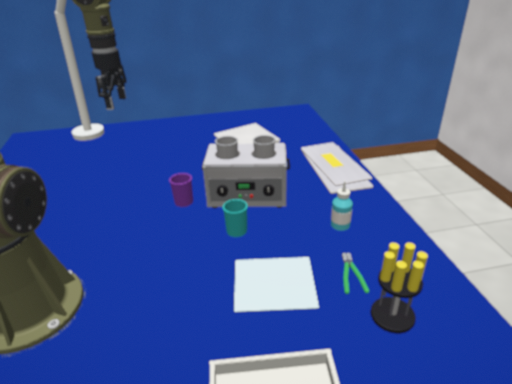

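The top view shows the bath at (155,210). Grey beakers: the one at (150,227) holds brass pieces and the one at (153,187) black ones. Look-alikes are purple at (106,234) and (160,281), and turquoise at (216,223). The mat is at (283,197), the tray at (381,200), the cutters at (277,142), the bottle at (216,132) and the drivers at (318,115). My choice is (150,227), which I'll check in a crop.

```bash
cat > h.py <<'E'
import numpy as np,cv2
def ray(c,u,v):
    f=c["frame"].shape[0]/2/np.tan(np.radians(c["fovy"])/2)
    d=c["pose"][:3,:3]@np.array([(u-c["cx"])/f,(v-c["cy"])/f,1]);return c["pose"][:3,3],d
def onz(c,u,v,z):
    o,d=ray(c,u,v);return np.round(o+d*(z-o[2])/d[2],4)
def proj(c,p):
    f=c["frame"].shape[0]/2/np.tan(np.radians(c["fovy"])/2)
    q=c["pose"][:3,:3].T@(np.array(p)-c["pose"][:3,3]);return q[0]/q[2]*f+c["cx"],q[1]/q[2]*f+c["cy"]
E
python3 - <<'E'
import pickle,cv2,numpy as np
from h import *
d=pickle.load(open("cams0.pkl","rb"));c=d["top"];f=c["frame"];h=cv2.cvtColor(f,cv2.COLOR_BGR2HSV)
m=((h[...,1]<70)&(h[...,2]>190)).astype(np.uint8)
for name,(u,v),z in(("mat",(283,197),.003),("tray",(381,200),.035)):
    mm=cv2.inRange(h,(0,0,90),(180,100,255)) 
    n,l=cv2.connectedComponents(mm); k=(l==l[v,u]).astype(np.uint8)
    r=cv2.minAreaRect(cv2.findContours(k,0,2)[0][0]);P=np.array([onz(c,*p,z) for p in cv2.boxPoints(r)])
    print(name,r,P.tolist(),P.mean(0), np.linalg.norm(P[1]-P[0]),np.linalg.norm(P[2]-P[1]))
for u,v in((150,227),(153,187)):print(onz(c,u,v,.192))
for n,p,z in(("purpA",(106,229),.082),("purpB",(160,277),.082),("turq",(216,222),.082),("bottle",(215,126),.14),("driv",(315,126),.0),("cut",(277,142),.01)):print(n,onz(c,*p,z))
a=cv2.resize(f[155:265,110:205],None,fx=5,fy=5,interpolation=cv2.INTER_CUBIC);
s=d["side"]["frame"][130:215,190:300];s=cv2.resize(s,(550,425)); 
cv2.imwrite("pics/crop.png",a);cv2.imwrite("pics/crops.png",s)
E
```

```text
mat ((282.5, 197.0), (56.0, 53.0), 90.0) [[0.6461, 0.0108, 0.003], [0.6157, -0.155, 0.003], [0.441, -0.1165, 0.003], [0.4703, 0.0439, 0.003]] [ 0.543275 -0.0542    0.003   ] 0.16856393445811593 0.17889197857925326
tray ((381.0077819824219, 200.06155395507812), (75.28907775878906, 58.544395446777344), 82.87498474121094) [[0.5948, -0.2663, 0.035], [0.5852, -0.4492, 0.035], [0.356, -0.4137, 0.035], [0.3661, -0.2389, 0.035]] [ 0.475525 -0.342025  0.035   ] 0.18315176766823738 0.23193294289513947
[0.4911 0.3216 0.192 ]
[0.5946 0.3007 0.192 ]
purpA [0.5264 0.4722 0.082 ]
purpB [0.3658 0.3372 0.082 ]
turq [0.4898 0.1589 0.082 ]
bottle [0.7559 0.1134 0.14  ]
driv [ 0.7558 -0.2064  0.    ]
cut [ 0.7206 -0.0717  0.01  ]
```

View pics/crop.png

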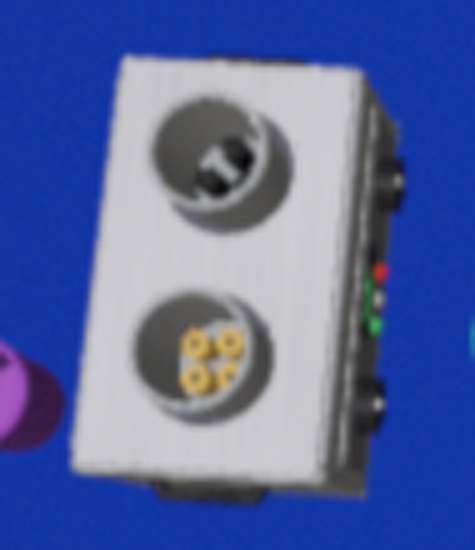

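The crop confirms it: four brass pieces are in the beaker at image (149,225) and black ones are in the other. The handwheel only turns about the tool's z, so tipping needs the tool tilted. I'll lift clear and see how the arm behaves near its reach limit.

```bash
python3 -m handwheel '[[1,0,0,-0.06,0],[1,0,0,-0.06,0],[1,0,0,-0.06,0],[1,0,0,-0.06,0],[1,0,0,-0.06,0]]' 40; python3 - <<'E'
import pickle
from h import *
d=pickle.load(open("cams0.pkl","rb"));s=d["side"];t=d["top"]
print("lamp base",onz(s,88,130,0))
P=np.array([onz(t,*p,.035) for p in((349,165),(404,164),(413,234),(359,237))]);print("tray",P.tolist(),P.mean(0))
print("rim",onz(t,149,225,.192),onz(t,152,185.5,.192))
print("rim side proj",proj(s,onz(t,149,225,.192)),proj(s,onz(t,152,185.5,.192)))
E
```

```text
time_s: 0.72
ee_pos: [0.1942, 0.5674, 0.4962]
ee_rot: [0.164, 0.986, 0.0, 0.0]
ft_force: [0.6, 0.9, 1.8]
gripper_width: 0.0852
grasp_force: 0.0
lamp base [-0.0107  0.9937  0.    ]
tray [[0.5981, -0.2725, 0.035], [0.5705, -0.4407, 0.035], [0.3563, -0.4085, 0.035], [0.3764, -0.2487, 0.035]] [ 0.475325 -0.3426    0.035   ]
rim [0.4967 0.3235 0.192 ] [0.5991 0.3028 0.192 ]
rim side proj (np.float64(225.77284987066167), np.float64(140.48745970454803)) (np.float64(263.06516044351685), np.float64(139.42527618188797))
```

```bash
python3 -m handwheel '[[1,0,0.06,0,0],[1,0,0.06,0,0],[1,0,0.06,0,0],[1,0,0.06,0,0],[1,0,0.06,0,0]]'; python3 -c "
from plant import manip;print(manip.observe()['joint_positions'])"
```

```text
time_s: 1.35
ee_pos: [0.2138, 0.6247, 0.4545]
ee_rot: [0.164, 0.986, -0.036, -0.006]
ft_force: [-0.1, -0.8, 0.5]
gripper_width: 0.0855
grasp_force: 0.0
[ 1.24100569e+00  7.36778001e-01  1.24960763e+00  2.15757621e+00
 -3.02288097e-05  1.57077990e+00]
```

```bash
python3 -m handwheel '[[1,0,0,-0.06,0],[1,0,0,-0.06,0],[1,0,0,-0.06,0],[1,0,0,-0.06,0],[1,0,0,-0.06,0]]'; python3 -c "
from plant import manip;print(manip.observe()['joint_positions'])"
```

```text
time_s: 1.98
ee_pos: [0.1961, 0.5729, 0.5976]
ee_rot: [0.164, 0.984, 0.075, 0.012]
ft_force: [0.7, 0.6, 0.3]
gripper_width: 0.0855
grasp_force: 0.0
[ 1.24098558e+00  5.11600105e-01  1.24960663e+00  2.15737321e+00
 -3.21615447e-05  1.57075515e+00]
```

Pushing up at the limit tilts the tool outward, and the tilt stays. I'll carry on the same way.

```bash
python3 -m handwheel '[[1,0,0,-0.06,0],[1,0,0,-0.06,0],[1,0,0,-0.06,0],[1,0,0,-0.06,0],[1,0,0,-0.06,0]]'; python3 -c "
from plant import manip;print(manip.observe()['joint_positions'])"
```

```text
time_s: 2.6
ee_pos: [0.1687, 0.4928, 0.7238]
ee_rot: [0.161, 0.969, 0.184, 0.031]
ft_force: [-0.4, -0.5, -0.6]
gripper_width: 0.0852
grasp_force: 0.0
[ 1.24103010e+00  2.88346903e-01  1.24957929e+00  2.15749615e+00
 -4.99201081e-05  1.57082340e+00]
```

```bash
cat > st.py <<'E'
from plant import manip
import numpy as np
from scipy.spatial.transform import Rotation as R
o=manip.observe();M=R.from_quat(o['ee_rot']).as_matrix();t=M[:,2]
print("t",round(o['time_s'],2),"p",np.round(o['ee_pos'],4),"tilt",round(np.degrees(np.arccos(-t[2])),1),"head",round(np.degrees(np.arctan2(t[1],t[0])),1),"q",np.round(o['joint_positions'],2),"w",round(o['gripper_width'],4),"gf",o['grasp_force'])
print("X",np.round(M[:,0],3),"Y",np.round(M[:,1],3),"Z",np.round(t,3))
import sys
if len(sys.argv)>3:
    g=np.array(list(map(float,sys.argv[1:4])));print("to goal in tool axes",np.round(M.T@(g-o['ee_pos']),4))
E
python3 -m handwheel '[[1,0,0.056,0.022,0],[1,0,0.056,0.022,0],[1,0,0.056,0.022,0],[1,0,0.056,0.022,0],[1,0,0.056,0.022,0]]'; python3 st.py
```

```text
time_s: 3.22
ee_pos: [0.191, 0.5581, 0.6259]
ee_rot: [0.163, 0.982, 0.098, 0.016]
ft_force: [0.1, -0.1, 0.7]
gripper_width: 0.0855
grasp_force: 0.0
t 3.23 p [0.191  0.5581 0.6259] tilt 11.4 head 71.1 q [ 1.24  0.46  1.25  2.16 -0.    1.57] w 0.0855 gf 0.0
X [-0.946  0.324 -0.   ] Y [0.317 0.927 0.197] Z [ 0.064  0.187 -0.98 ]
```

```bash
python3 -m handwheel '[[1,0,0.06,0.01,0],[1,0,0.06,0.01,0],[1,0,0.06,0.01,0],[1,0,0.06,0.01,0],[1,0,0.06,0.01,0]]'; python3 st.py 0.5 0.1 0.45
```

```text
time_s: 3.85
ee_pos: [0.2035, 0.5943, 0.5491]
ee_rot: [0.164, 0.986, 0.036, 0.006]
ft_force: [-0.8, 0.5, -0.2]
gripper_width: 0.0853
grasp_force: 0.0
t 3.85 p [0.2035 0.5943 0.5491] tilt 4.2 head 71.1 q [ 1.24  0.59  1.25  2.16 -0.    1.57] w 0.0853 gf 0.0
X [-0.946  0.324 -0.   ] Y [0.323 0.944 0.073] Z [ 0.024  0.069 -0.997]
to goal in tool axes [-0.4406 -0.3779  0.0718]
```

```bash
python3 -m handwheel '[[1,0,0.06,0.005,0],[1,0,0.06,0.005,0],[1,-0.036,-0.04,0,0],[1,-0.036,-0.04,0,0],[1,-0.036,-0.04,0,0]]'; python3 -m handwheel '[[1,-0.036,-0.04,0,0],[1,-0.036,-0.04,0,0],[1,-0.036,-0.04,0,0],[1,-0.036,-0.04,0,0],[1,-0.036,-0.04,0,0]]';python3 st.py 0.5 0 0.5
```

```text
time_s: 4.47
ee_pos: [0.2671, 0.4666, 0.5196]
ee_rot: [0.164, 0.986, 0.014, 0.002]
ft_force: [0.5, 0.4, 0.2]
gripper_width: 0.0853
grasp_force: 0.0
time_s: 5.1
ee_pos: [0.3726, 0.2189, 0.5145]
ee_rot: [0.164, 0.986, 0.015, 0.003]
ft_force: [0.8, 0.5, 0.7]
gripper_width: 0.0851
grasp_force: 0.0
t 5.1 p [0.3726 0.2189 0.5145] tilt 1.7 head 70.7 q [0.51 0.05 0.36 1.86 0.02 0.84] w 0.0851 gf 0.0
X [-0.946  0.324 -0.   ] Y [0.323 0.946 0.03 ] Z [ 0.01   0.028 -1.   ]
to goal in tool axes [-0.1914 -0.1662  0.0095]
```

```bash
python3 -m handwheel '[[1,-0.048,-0.042,0,0],[1,-0.048,-0.042,0,0],[1,-0.048,-0.042,0,0],[1,-0.048,-0.042,0,-9],[1,0,0,0,-10]]'; python3 st.py 0.6 0 0.5
```

```text
time_s: 5.72
ee_pos: [0.4986, 0.0001, 0.5077]
ee_rot: [-0.001, 1.0, 0.014, 0.004]
ft_force: [-0.5, 0.8, 0.2]
gripper_width: 0.0858
grasp_force: 0.0
t 5.72 p [4.986e-01 1.000e-04 5.077e-01] tilt 1.6 head 75.5 q [-0.02  0.2   0.52  1.89  0.03 -0.02] w 0.0858 gf 0.0
X [-1.    -0.001 -0.007] Y [-0.001  1.     0.027] Z [ 0.007  0.027 -1.   ]
to goal in tool axes [-0.1013 -0.0004  0.0084]
```

```bash
for i in 1; do python3 -m handwheel '[[1,-0.03,0,-0.06,0],[1,0,0,-0.06,0],[1,0,0,-0.06,0],[1,0,0,-0.06,0],[1,0,0,-0.06,0]]' >/dev/null; python3 -m handwheel '[[1,0,0,-0.06,0],[1,0,0,-0.06,0],[1,0,0,-0.06,0],[1,0,0,-0.06,0],[1,0,0,-0.06,0]]'>/dev/null; python3 st.py;python3 -m handwheel '[[1,0,0,-0.06,0],[1,0,0,-0.06,0],[1,0,0,-0.06,0],[1,0,0,-0.06,0],[1,0,0,-0.06,0]]'>/dev/null; python3 st.py;  done
```

```text
t 6.97 p [ 0.3882 -0.0028  0.7391] tilt 20.6 head 3.5 q [-0.04  0.03  0.98  2.16  0.04 -0.03] w 0.0853 gf 0.0
X [-0.936  0.007 -0.351] Y [-0.001  1.     0.023] Z [ 0.351  0.021 -0.936]
t 7.6 p [2.890e-01 5.000e-04 8.085e-01] tilt 32.3 head 1.1 q [-0.04 -0.17  0.98  2.16  0.03 -0.02] w 0.0852 gf 0.0
X [-0.846  0.011 -0.534] Y [0.003 1.    0.015] Z [ 0.534  0.011 -0.846]
```

```bash
python3 -m handwheel '[[1,-0.02,0,-0.06,0],[1,-0.02,0,-0.06,0],[1,-0.02,0,-0.06,0],[1,-0.02,0,-0.06,0],[1,-0.02,0,-0.06,0]]' >/dev/null; python3 st.py;python3 -m handwheel '[[1,-0.02,0,-0.06,0],[1,-0.02,0,-0.06,0],[1,-0.02,0,-0.06,0],[1,-0.02,0,-0.06,0],[1,-0.02,0,-0.06,0]]'>/dev/null; python3 st.py
```

```text
t 8.22 p [0.2468 0.0087 0.9192] tilt 50.0 head 2.2 q [ 0.07 -0.21  1.25  2.16 -0.02  0.09] w 0.0853 gf 0.0
X [-0.643  0.042 -0.765] Y [0.004 0.999 0.052] Z [ 0.766  0.03  -0.642]
t 8.85 p [0.1224 0.0012 0.9544] tilt 60.9 head 2.6 q [ 0.07 -0.4   1.25  2.16 -0.02  0.08] w 0.0851 gf 0.0
X [-0.487  0.043 -0.872] Y [-0.014  0.998  0.057] Z [ 0.873  0.04  -0.486]
```

```bash
python3 -m handwheel '[[1,-0.02,0,-0.06,0],[1,-0.02,0,-0.06,0],[1,0,0,0.03,-3.7]]' >/dev/null; python3 st.py .38 .32 .30
```

```text
t 9.22 p [ 0.0903 -0.0019  0.9572] tilt 66.1 head 2.7 q [ 0.07 -0.58  1.    2.   -0.02  0.02] w 0.0858 gf 0.0
X [-0.404 -0.011 -0.915] Y [-0.044  0.999  0.007] Z [ 0.914  0.043 -0.404]
to goal in tool axes [0.4802 0.3043 0.5442]
```

```bash
python3 -m handwheel '[[1,0.02,0.02,0.055,0],[1,0.02,0.02,0.055,0],[1,0.02,0.02,0.055,0],[1,0.02,0.02,0.055,0],[1,0.03,0.02,0.05,0]]' >/dev/null; python3 st.py .38 .32 .30;python3 -m handwheel '[[1,0.05,0.025,0.025,0],[1,0.05,0.025,0.025,0],[1,0.05,0.025,0.025,0],[1,0.05,0.025,0.025,0],[1,0.05,0.025,0.025,0]]' >/dev/null; python3 st.py .38 .32 .30
```

```text
t 9.85 p [0.2383 0.0916 0.8341] tilt 58.6 head 2.8 q [-0.8  -0.69  0.42  1.86  0.7  -0.54] w 0.0853 gf 0.0
X [-0.519 -0.035 -0.854] Y [-0.054  0.998 -0.008] Z [ 0.853  0.042 -0.52 ]
to goal in tool axes [0.3745 0.2244 0.4085]
t 10.47 p [0.2471 0.1128 0.7129] tilt 50.1 head 9.9 q [-1.14 -0.69  0.19  2.16  0.84 -1.12] w 0.0855 gf 0.0
X [-0.641 -0.049 -0.766] Y [-0.132  0.99   0.048] Z [ 0.756  0.132 -0.641]
to goal in tool axes [0.2209 0.1679 0.3925]
```

```bash
python3 -m handwheel '[[1,-0.038,-0.008,0.045,0],[1,-0.038,-0.008,0.045,0],[1,-0.038,-0.008,0.045,0],[1,-0.038,-0.008,0.045,0],[1,-0.038,-0.008,0.045,0]]' >/dev/null; python3 st.py .38 .32 .30;
```

```text
t 11.1 p [0.2584 0.0571 0.6603] tilt 44.4 head 16.3 q [-0.86 -0.65  0.07  1.9   0.69 -0.91] w 0.0857 gf 0.0
X [-0.711 -0.102 -0.696] Y [-0.21   0.975  0.071] Z [ 0.671  0.196 -0.715]
to goal in tool axes [0.1374 0.2054 0.3907]
```

```bash
python3 -m handwheel '[[1,-0.042,-0.01,0.042,0],[1,-0.042,-0.01,0.042,0],[1,-0.042,-0.01,0.042,0],[1,-0.042,-0.01,0.042,0],[1,-0.042,-0.01,0.042,0]]' >/dev/null; python3 st.py .38 .32 .30;
```

```text
t 11.72 p [0.4549 0.0571 0.6287] tilt 41.1 head 17.6 q [-0.07 -0.45 -0.01  1.32  0.24 -0.2 ] w 0.0855 gf 0.0
X [-0.744 -0.138 -0.654] Y [-0.234  0.97   0.062] Z [ 0.626  0.199 -0.754]
to goal in tool axes [0.2346 0.2523 0.2532]
```

```bash
python3 -m handwheel '[[1,-0.039,0,-0.045,0],[1,-0.039,0,-0.045,0],[1,-0.039,0,-0.045,0],[1,-0.039,0,-0.045,0],[1,-0.039,0,-0.045,0]]' >/dev/null; python3 st.py ;python3 -m handwheel '[[1,-0.039,0,-0.045,0],[1,-0.039,0,-0.045,0],[1,-0.039,0,-0.045,0],[1,-0.039,0,-0.045,0],[1,-0.039,0,-0.045,0]]' >/dev/null; python3 st.py
```

```text
t 12.35 p [0.425  0.0234 0.8539] tilt 41.1 head 20.7 q [-0.3   0.06  1.22  2.13  0.42 -0.4 ] w 0.0852 gf 0.0
X [-0.745 -0.141 -0.652] Y [-0.258  0.962  0.086] Z [ 0.615  0.232 -0.753]
t 12.97 p [0.3823 0.018  0.9155] tilt 51.1 head 17.4 q [-0.55 -0.02  1.25  2.16  0.62 -0.52] w 0.0853 gf 0.0
X [-0.626 -0.094 -0.774] Y [-0.239  0.968  0.075] Z [ 0.743  0.232 -0.628]
```

```bash
python3 -m handwheel '[[1,-0.046,0.02,-0.034,0],[1,-0.046,0.02,-0.034,0],[1,-0.046,0.02,-0.034,0],[1,-0.046,0.02,-0.034,0],[1,-0.046,0.02,-0.034,0]]' >/dev/null; python3 st.py .55 .2 .8
```

```text
t 13.6 p [0.3269 0.0829 0.9796] tilt 61.4 head 17.9 q [-0.66 -0.14  1.25  2.16  0.81 -0.51] w 0.0852 gf 0.0
X [-0.484 -0.049 -0.874] Y [-0.26   0.961  0.09 ] Z [ 0.835  0.271 -0.478]
to goal in tool axes [0.043  0.0385 0.304 ]
```

```bash
python3 -m handwheel '[[1,-0.052,0.02,-0.026,0],[1,-0.052,0.02,-0.026,0],[1,0.005,0.01,0.05,0],[1,0.005,0.01,0.05,0],[1,0.005,0.01,0.05,0]]' >/dev/null; python3 st.py .4 .28 .35;python3 -m handwheel '[[1,0.01,0.01,0.06,0],[1,0.01,0.01,0.06,0],[1,0.02,0.01,0.06,0],[1,0.03,0.01,0.05,0],[1,0.04,0.01,0.04,0]]' >/dev/null; python3 st.py .4 .28 .35
```

```text
t 14.22 p [0.3878 0.1303 0.9064] tilt 56.5 head 18.3 q [ 0.34 -0.36  0.63  1.58 -0.01  0.08] w 0.0851 gf 0.0
X [-0.546 -0.101 -0.832] Y [-0.274  0.96   0.063] Z [ 0.792  0.263 -0.552]
to goal in tool axes [0.441  0.1053 0.3559]
t 14.85 p [0.5274 0.2365 0.665 ] tilt 56.1 head 18.3 q [ 0.53 -0.47 -0.19  0.88 -0.18  0.2 ] w 0.0857 gf 0.0
X [-0.551 -0.103 -0.828] Y [-0.273  0.96   0.063] Z [ 0.788  0.261 -0.557]
to goal in tool axes [0.3266 0.0568 0.0864]
```

```bash
python3 -m handwheel '[[1,0.054,0.0095,0.0145,0],[1,0.054,0.0095,0.0145,0],[1,0.054,0.0095,0.0145,0],[1,0.054,0.0095,0.0145,0],[1,0.054,0.0095,0.0145,0]]' >/dev/null;  python3 -m handwheel '[[1,0.054,0.0095,0.0145,0],[1,0,0,0,-4.3]]' >/dev/null; python3 st.py .417 .297 .232
```

```text
t 15.72 p [0.3983 0.2782 0.3454] tilt 55.6 head 18.3 q [ 1.03 -0.68 -0.96  0.46 -0.57  0.44] w 0.0856 gf 0.0
X [-0.533 -0.186 -0.826] Y [-0.319  0.948 -0.008] Z [ 0.784  0.259 -0.564]
to goal in tool axes [0.0802 0.0127 0.0835]
```

```bash
python3 - <<'E'
from plant import read_camera
import cv2,pickle
d={n:read_camera(n) for n in("wrist","top")};pickle.dump(d,open("cams1.pkl","wb"))
cv2.imwrite("pics/w1.png",d["wrist"]["frame"])
from h import *
print(proj(d["wrist"],(.497,.3235,.192)),proj(d["wrist"],(.599,.303,.192)))
E
```

```text
(np.float64(276.26479864027186), np.float64(103.01527146284663)) (np.float64(233.4089070805639), np.float64(142.96672876260217))
```

View pics/w1.png

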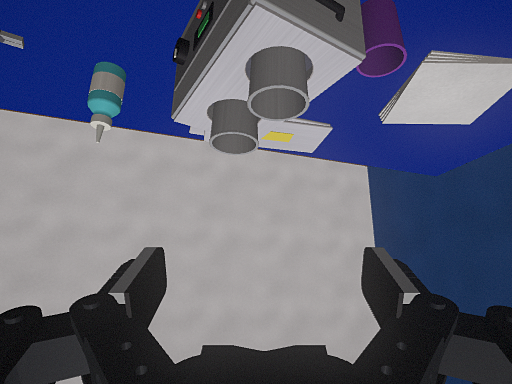

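The wrist view shows the near rim at (278,102) and the black one at (234,143), both within 2 px of my prediction. I'll come down from above onto the brass beaker.

```bash
python3 st.py .512 .3285 .27|tail -1;  python3 -m handwheel '[[1,-0.003,0.004,0.054,0],[1,-0.003,0.004,0.054,0],[1,-0.003,0.004,0.04,0]]' >/dev/null; python3 st.py .512 .3285 .165
```

```text
to goal in tool axes [0.0015 0.0112 0.1464]
t 16.2 p [0.5221 0.3314 0.2803] tilt 56.3 head 18.2 q [ 0.79 -0.33 -1.   -0.03 -0.39  0.28] w 0.0853 gf 0.0
X [-0.528 -0.17  -0.832] Y [-0.311  0.95   0.003] Z [ 0.79   0.26  -0.555]
to goal in tool axes [0.1018 0.     0.0552]
```

```bash
python3 -m handwheel '[[1,0.04,0,0.022,0],[1,0.04,0,0.022,0],[1,0.022,0,0.011,0],[1,0,0,0,0]]'; python3 st.py .512 .3285 .165
```

```text
time_s: 16.7
ee_pos: [0.5274, 0.3549, 0.1949]
ee_rot: [-0.136, 0.885, 0.06, 0.441]
ft_force: [-0.2, 0.2, 0.1]
gripper_width: 0.0854
grasp_force: 0.0
t 16.7 p [0.5274 0.3549 0.1949] tilt 52.9 head 16.4 q [ 0.83 -0.13 -1.02 -0.17 -0.43  0.33] w 0.0854 gf 0.0
X [-0.574 -0.187 -0.797] Y [-0.293  0.956 -0.014] Z [ 0.765  0.225 -0.603]
to goal in tool axes [ 0.0376 -0.0203  0.0003]
```

```bash
cat > kin.py <<'E'
import numpy as np
from scipy.optimize import least_squares
D="""0.1941 0.5671 .1953 0 71 .314 -.048 1.21
.2138 .6247 .4545 -4.2 71.1 .737 1.25 2.158
.1961 .5729 .5976 8.7 71.1 .5116 1.25 2.157
.1687 .4928 .7238 21.5 71.1 .288 1.25 2.157
.191 .5581 .6259 11.4 71.1 .46 1.25 2.16
.4549 .0571 .6287 41.1 17.6 -.45 -.01 1.32
.425 .0234 .8539 41.1 20.7 .06 1.22 2.13
.3878 .1303 .9064 56.5 18.3 -.36 .63 1.58
.5274 .2365 .665 56.1 18.3 -.47 -.19 .88
.3983 .2782 .3454 55.6 18.3 -.68 -.96 .46
.5221 .3314 .2803 56.3 18.2 -.33 -1 -.03
.5274 .3549 .1949 52.9 16.4 -.13 -1.02 -.17
.3882 -.0028 .7391 20.6 3.5 .03 .98 2.16"""
D=np.array([l.split() for l in D.split("\n")],float)
def wrist(p,a,h,L):
    a,h=np.radians(a),np.radians(h);t=np.stack([np.sin(a)*np.cos(h),np.sin(a)*np.sin(h),-np.cos(a)],-1);return p-L*t
def fk(q2,q3,v):
    r0,z0,L1,e,L2,f=v;p=q2-q3
    return r0+L1*np.sin(q2)+e*np.cos(q2)+L2*np.cos(p)+f*np.sin(p), z0+L1*np.cos(q2)-e*np.sin(q2)-L2*np.sin(p)+f*np.cos(p)
def res(x):
    w=wrist(D[:,:3],D[:,3],D[:,4],x[0]);r,z=fk(D[:,5],D[:,6],x[1:])
    return np.r_[np.hypot(w[:,0],w[:,1])-r,w[:,2]-z]
s=least_squares(res,[.2,0,.3,.4,0,.4,0]);X=s.x
def ik(p,a,h):
    w=wrist(np.array(p,float),a,h,X[0]);R=np.hypot(w[0],w[1])
    best=None
    for g in([.3,-.5],[-.3,-.9],[0,.5]):
        k=least_squares(lambda q:np.subtract(fk(q[0],q[1],X[1:]),(R,w[2])),g)
        if best is None or k.cost<best.cost:best=k
    return np.r_[np.round(best.x,2),round(R,3),round(best.cost*1e4,3)]
if __name__=="__main__":
    print(np.round(X,3),np.abs(s.fun).max())
    for lab,p in(("mat",(.55,-.05,.06)),("matfar",(.60,-.06,.06)),("tray",(.475,-.34,.12)),("bath",(.512,.3285,.165))):
        for a in(45,55,65):
            for h in(-60,-30,0,18,40,60):
                k=ik(p,a,h)
                if k[0]>-.69 and k[1]>-1.03 and k[3]<.1:print(lab,a,h,k)
E
python3 kin.py
```

```text
[ 0.496  0.012  0.288  0.506 -0.004  0.443  0.079] 0.012128765165087402
mat 45 -60 [ 0.34  -0.75   0.452  0.   ]
mat 45 40 [ 0.25  -0.88   0.394  0.   ]
mat 45 60 [ 0.43  -0.6    0.515  0.   ]
mat 55 -60 [ 0.48 -0.76  0.46  0.  ]
mat 55 40 [ 0.41  -0.92   0.392  0.   ]
mat 55 60 [ 0.56  -0.59   0.531  0.   ]
mat 65 -60 [ 0.65 -0.75  0.47  0.  ]
mat 65 40 [ 0.6   -0.92   0.396  0.   ]
mat 65 60 [ 0.72  -0.56   0.546  0.   ]
matfar 45 -60 [ 0.39 -0.66  0.49  0.  ]
matfar 45 40 [ 0.32  -0.78   0.437  0.   ]
matfar 45 60 [ 0.49  -0.49   0.559  0.   ]
matfar 55 -60 [ 0.52  -0.69   0.493  0.   ]
matfar 55 40 [ 0.45  -0.83   0.432  0.   ]
matfar 55 60 [ 0.62  -0.49   0.572  0.   ]
matfar 65 -60 [ 0.68  -0.68   0.499  0.   ]
matfar 65 40 [ 0.62  -0.84   0.433  0.   ]
matfar 65 60 [ 0.76  -0.46   0.585  0.   ]
tray 45 -60 [-0.04  -1.02   0.302  0.   ]
tray 45 0 [ 0.08  -0.9    0.362  0.   ]
tray 45 18 [ 0.27 -0.66  0.47  0.  ]
tray 45 40 [ 0.48  -0.34   0.602  0.   ]
tray 45 60 [ 0.66 -0.03  0.71  0.  ]
tray 55 0 [ 0.2   -0.99   0.347  0.   ]
tray 55 18 [ 0.38  -0.7    0.474  0.   ]
tray 55 40 [ 0.59  -0.33   0.623  0.   ]
tray 55 60 [0.78  0.03  0.743 0.   ]
tray 65 18 [ 0.54  -0.72   0.481  0.   ]
tray 65 40 [ 0.73  -0.3    0.642  0.   ]
tray 65 60 [0.92  0.09  0.771 0.   ]
bath 45 -60 [0.63  0.03  0.716 0.   ]
bath 45 -30 [ 0.33  -0.44   0.545  0.   ]
bath 45 0 [ 0.01  -0.84   0.366  0.   ]
bath 45 18 [-0.17  -0.99   0.284  0.   ]
bath 45 40 [-0.21  -1.02   0.264  0.   ]
bath 45 60 [-0.05  -0.89   0.338  0.   ]
bath 55 -60 [0.74  0.07  0.747 0.   ]
bath 55 -30 [ 0.43  -0.48   0.555  0.   ]
bath 55 0 [ 0.09  -0.95   0.345  0.   ]
bath 65 -60 [0.87  0.11  0.773 0.   ]
bath 65 -30 [ 0.56  -0.49   0.567  0.   ]
```

```bash
python3 -m handwheel '[[1,0,-0.02,-0.01,0],[1,-0.01,-0.005,-0.01,0]]' >/dev/null; python3 st.py .512 .3285 .165; python3 -c "
from kin import *
for a in (30,35,40,45,50):print(a,ik((.51,.328,.165),a,16))"
```

```text
t 16.95 p [0.5279 0.3311 0.2214] tilt 52.6 head 16.2 q [ 0.79 -0.21 -1.01 -0.08 -0.4   0.31] w 0.0854 gf 0.0
X [-0.578 -0.188 -0.794] Y [-0.29   0.957 -0.015] Z [ 0.763  0.221 -0.607]
to goal in tool axes [0.0544 0.003  0.0216]
30 [-0.07  -0.71   0.376  0.   ]
35 [-0.11  -0.8    0.344  0.   ]
40 [-0.14  -0.89   0.315  0.   ]
45 [-0.15  -0.98   0.289  0.   ]
50 [-0.14  -1.07   0.266  0.   ]
```

```bash
python3 -m handwheel '[[1,0.04,0,-0.02,0],[1,0.04,0,-0.02,0],[1,0.04,0,-0.02,0],[1,0.04,0,-0.02,0]]' >/dev/null; python3 st.py .512 .3285 .165
```

```text
t 17.45 p [0.3833 0.3279 0.1991] tilt 48.4 head 12.5 q [ 1.16 -0.33 -1.02  0.29 -0.65  0.69] w 0.0853 gf 0.0
X [-0.635 -0.2   -0.746] Y [-0.253  0.966 -0.043] Z [ 0.73   0.162 -0.664]
to goal in tool axes [-0.0564 -0.0306  0.1166]
```

```bash
python3 -m handwheel '[[1,-0.036,-0.011,0.0235,0],[1,-0.036,-0.011,0.0235,0],[1,-0.036,-0.011,0.0235,0],[1,0,0,0,-3.3]]' >/dev/null; python3 st.py .512 .3285 .165;  python3 -c "
from kin import *
for a in (45,48):print(a,ik((.51,.328,.165),a,12))"
```

```text
t 17.95 p [0.5158 0.3293 0.2364] tilt 48.6 head 12.4 q [ 0.83 -0.22 -0.9   0.15 -0.45  0.32] w 0.0852 gf 0.0
X [-0.617 -0.254 -0.745] Y [-0.288  0.954 -0.087] Z [ 0.733  0.161 -0.661]
to goal in tool axes [0.0557 0.0066 0.0443]
45 [-0.12  -0.95   0.305  0.   ]
48 [-0.11  -1.     0.293  0.   ]
```

```bash
python3 -m handwheel '[[1,0.015,0,0.012,6.7]]' >/dev/null; python3 st.py .511 .3265 .1635
```

```text
t 18.07 p [0.5139 0.328  0.2171] tilt 48.6 head 12.5 q [ 0.83 -0.2  -0.93  0.09 -0.44  0.44] w 0.0853 gf 0.0
X [-0.647 -0.138 -0.75 ] Y [-0.213  0.977  0.004] Z [ 0.732  0.162 -0.661]
to goal in tool axes [ 0.0423 -0.001   0.0331]
```

```bash
python3 -m handwheel '[[1,0.021,-0.001,0.0165,0],[1,0.021,0,0.0165,0],[1,0,0,0,0]]'; python3 st.py .511 .3265 .1635
```

```text
time_s: 18.45
ee_pos: [0.5089, 0.3251, 0.1599]
ee_rot: [-0.1, 0.907, 0.044, 0.407]
ft_force: [-0.5, 0.2, -0.2]
gripper_width: 0.0853
grasp_force: 0.0
t 18.45 p [0.5089 0.3251 0.1599] tilt 48.3 head 12.4 q [ 0.83 -0.12 -1.02 -0.08 -0.45  0.44] w 0.0853 gf 0.0
X [-0.649 -0.146 -0.746] Y [-0.216  0.976 -0.002] Z [ 0.729  0.16  -0.665]
to goal in tool axes [-0.0042  0.0009 -0.0007]
```

```bash
python3 -m handwheel '[[0,-0.004,0.001,0,0],[0,0,0,0,0],[0,0,0,0,0],[0,0,0,0,0]]' 45; python3 st.py
```

```text
time_s: 18.95
ee_pos: [0.5119, 0.3277, 0.165]
ee_rot: [-0.1, 0.906, 0.044, 0.408]
ft_force: [-2.7, -0.3, 6.2]
gripper_width: 0.0475
grasp_force: 43.7
t 18.95 p [0.5119 0.3277 0.165 ] tilt 48.5 head 12.5 q [ 0.83 -0.12 -1.01 -0.07 -0.45  0.44] w 0.0475 gf 43.73117753653787
X [-0.647 -0.145 -0.749] Y [-0.217  0.976 -0.001] Z [ 0.731  0.162 -0.663]
```

```bash
python3 - <<'E'
from plant import read_camera
import cv2
from h import *
c=read_camera("wrist");cv2.imwrite("pics/w2.png",c["frame"])
print(proj(c,(.497,.3235,.192)))
E
```

```text
(np.float64(262.3298386032337), np.float64(266.0757803206518))
```

View pics/w2.png

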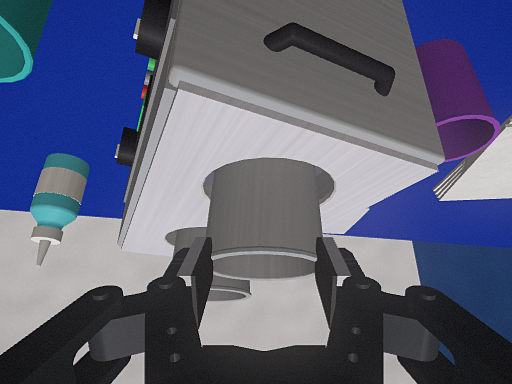

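The wrist view shows the pads on either side of the rim, (205,270) and (325,270), with the rim centred at (267,262). I'll lift gently and check the hold.

```bash
python3 -m handwheel '[[0,-0.015,0,-0.013,0],[0,-0.022,0,-0.02,0],[0,-0.03,0,-0.026,0],[0,-0.03,0,-0.026,0]]'; python3 st.py; python3 - <<'E'
from plant import read_camera
import cv2,numpy as np
a=read_camera("wrist")["frame"];b=read_camera("side")["frame"]
cv2.imwrite("pics/l.png",np.hstack([cv2.resize(a,(400,300)),cv2.resize(b[60:260,120:387],(400,300))]))
E
```

```text
time_s: 19.5
ee_pos: [0.5108, 0.3265, 0.2914]
ee_rot: [-0.101, 0.907, 0.043, 0.406]
ft_force: [0.4, 0.5, -3.1]
gripper_width: 0.0469
grasp_force: 46.0
t 19.5 p [0.5108 0.3265 0.2914] tilt 48.1 head 12.4 q [ 0.83 -0.29 -0.8   0.32 -0.44  0.44] w 0.0469 gf 45.973992235958576
X [-0.651 -0.148 -0.745] Y [-0.218  0.976 -0.004] Z [ 0.727  0.16  -0.667]
```

View pics/l.png

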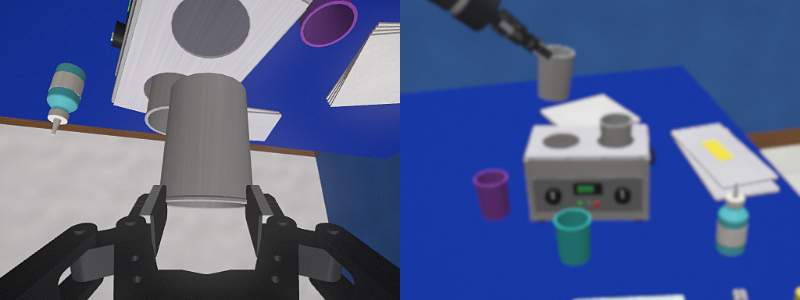

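Holding: the reading shows about 2.7 N of weight and the beaker is upright with its hole empty. Next I'll check which mat spots can be reached at this tilt.

```bash
python3 - <<'E'
from kin import *
c,s=np.cos(np.radians(-11.5)),np.sin(np.radians(-11.5))
for mx in(0,.03,.055):
  for my in(-.045,-.02,.02,.045):
    b=np.array([.543+c*mx-s*my,-.054+s*mx+c*my])
    print(mx,my,np.round(b,3),ik((b[0]+.015,b[1]+.004,.061),48,12))
E
```

```text
0 -0.045 [ 0.534 -0.098] [ 0.08  -1.19   0.254  0.   ]
0 -0.02 [ 0.539 -0.074] [ 0.06  -1.22   0.243  0.   ]
0 0.02 [ 0.547 -0.034] [ 0.03  -1.25   0.228  0.   ]
0 0.045 [ 0.552 -0.01 ] [ 0.02  -1.26   0.223  0.   ]
0.03 -0.045 [ 0.563 -0.104] [ 0.13  -1.14   0.281  0.   ]
0.03 -0.02 [ 0.568 -0.08 ] [ 0.11 -1.16  0.27  0.  ]
0.03 0.02 [ 0.576 -0.04 ] [ 0.09  -1.19   0.257  0.   ]
0.03 0.045 [ 0.581 -0.016] [ 0.08  -1.2    0.252  0.   ]
0.055 -0.045 [ 0.588 -0.109] [ 0.16  -1.09   0.303  0.   ]
0.055 -0.02 [ 0.593 -0.085] [ 0.15  -1.11   0.293  0.   ]
0.055 0.02 [ 0.601 -0.045] [ 0.13  -1.14   0.281  0.   ]
0.055 0.045 [ 0.606 -0.021] [ 0.12  -1.15   0.277  0.   ]
```

```bash
python3 -m handwheel '[[0,0.003,-0.03,0.002,0],[0,0.0066,-0.05,0.005,0],[0,0.0066,-0.05,0.005,0],[0,0.0066,-0.05,0.005,0],[0,0.0066,-0.05,0.005,0]]' >/dev/null; python3 -m handwheel '[[0,0.0066,-0.05,0.005,0],[0,0.0066,-0.05,0.005,0],[0,0.0066,-0.05,0.005,0],[0,0.004,-0.03,0.003,0]]'; python3 st.py .6 -.096 .062;python3 - <<'E'
from kin import *
for a in(40,43,46,48):print(a,ik((.6,-.096,.062),a,12))
E
```

```text
time_s: 20.72
ee_pos: [0.5942, -0.077, 0.2237]
ee_rot: [-0.099, 0.908, 0.043, 0.405]
ft_force: [0.9, 0.6, -4.3]
gripper_width: 0.0467
grasp_force: 46.4
t 20.73 p [ 0.5942 -0.077   0.2237] tilt 48.1 head 12.2 q [-0.39 -0.24 -0.93  0.13  0.44 -0.43] w 0.0467 gf 46.39334246981889
X [-0.652 -0.144 -0.744] Y [-0.214  0.977 -0.002] Z [ 0.727  0.158 -0.668]
to goal in tool axes [ 0.1193 -0.0195  0.1092]
40 [ 0.08  -0.99   0.331  0.   ]
43 [ 0.1   -1.04   0.317  0.   ]
46 [ 0.12  -1.08   0.303  0.   ]
48 [ 0.15  -1.11   0.295  0.   ]
```

```bash
python3 -m handwheel '[[0,0.034,-0.007,0.031,0],[0,0.034,-0.007,0.031,0],[0,0.03,-0.006,0.028,0]]'; python3 st.py .6 -.096 .062
```

```text
time_s: 21.1
ee_pos: [0.6137, -0.1028, 0.1004]
ee_rot: [-0.103, 0.911, 0.048, 0.397]
ft_force: [-1.2, -0.2, -2.4]
gripper_width: 0.0467
grasp_force: 46.4
t 21.1 p [ 0.6137 -0.1028  0.1004] tilt 47.1 head 13.3 q [-0.44  0.06 -1.03 -0.21  0.47 -0.49] w 0.0467 gf 46.43886348232627
X [-0.664 -0.15  -0.733] Y [-0.226  0.974  0.005] Z [ 0.713  0.169 -0.68 ]
to goal in tool axes [0.0362 0.0095 0.0175]
```

```bash
python3 -m handwheel '[[0,0.04,0.008,0.005,0],[0,0.03,0.005,0,0]]'; python3 st.py .59 -.09 .062
```

```text
time_s: 21.35
ee_pos: [0.5944, -0.1178, 0.0637]
ee_rot: [-0.112, 0.916, 0.061, 0.381]
ft_force: [-10.7, 3.1, 40.8]
gripper_width: 0.0469
grasp_force: 61.8
t 21.35 p [ 0.5944 -0.1178  0.0637] tilt 45.4 head 16.1 q [-0.5   0.13 -1.02 -0.2   0.53 -0.57] w 0.0469 gf 61.79501420818269
X [-0.685 -0.158 -0.712] Y [-0.251  0.968  0.027] Z [ 0.684  0.198 -0.702]
to goal in tool axes [-0.0001  0.0279  0.0037]
```

```bash
python3 -m handwheel '[[0,-0.007,0,-0.007,0],[0,-0.005,0.03,0.006,0]]'; python3 st.py .585 -.085 .063
```

```text
time_s: 21.6
ee_pos: [0.5973, -0.0923, 0.075]
ee_rot: [-0.11, 0.919, 0.062, 0.374]
ft_force: [-0.1, 0.5, -2.1]
gripper_width: 0.0467
grasp_force: 52.9
t 21.6 p [ 0.5973 -0.0923  0.075 ] tilt 44.6 head 16.2 q [-0.44  0.08 -1.03 -0.17  0.48 -0.51] w 0.0467 gf 52.9258115706034
X [-0.696 -0.156 -0.701] Y [-0.248  0.968  0.031] Z [ 0.674  0.196 -0.712]
to goal in tool axes [0.0158 0.0098 0.0017]
```

```bash
python3 -m handwheel '[[0,0.012,0.012,0,0],[0,0.006,0.008,0,0]]'; python3 st.py .585 -.085 .063
```

```text
time_s: 21.85
ee_pos: [0.591, -0.082, 0.0699]
ee_rot: [-0.115, 0.921, 0.068, 0.365]
ft_force: [0.2, 0.0, -2.0]
gripper_width: 0.0469
grasp_force: 53.2
t 21.85 p [ 0.591  -0.082   0.0699] tilt 43.6 head 17.6 q [-0.42  0.08 -1.03 -0.15  0.48 -0.52] w 0.0469 gf 53.23820188874379
X [-0.707 -0.162 -0.689] Y [-0.261  0.965  0.041] Z [ 0.658  0.208 -0.724]
to goal in tool axes [ 0.0095 -0.0016  0.0004]
```

```bash
python3 -m handwheel '[[0,0.012,0.005,0,0],[0,0.004,0,0,0]]'; python3 st.py .585 -.085 .063; python3 - <<'E'
from plant import read_camera
import cv2,numpy as np,pickle
d={n:read_camera(n) for n in("top","side")};pickle.dump(d,open("cams2.pkl","wb"))
a=d["side"]["frame"][150:350,130:397];b=d["top"]["frame"][120:260,200:386]
cv2.imwrite("pics/m.png",np.hstack([cv2.resize(b,(400,300)),cv2.resize(a,(400,300))]))
E
```

```text
time_s: 22.1
ee_pos: [0.5856, -0.0848, 0.0634]
ee_rot: [-0.116, 0.923, 0.071, 0.361]
ft_force: [-1.1, 0.7, 1.0]
gripper_width: 0.0465
grasp_force: 53.7
t 22.1 p [ 0.5856 -0.0848  0.0634] tilt 43.2 head 18.3 q [-0.44  0.09 -1.03 -0.14  0.49 -0.54] w 0.0465 gf 53.744307551532984
X [-0.712 -0.163 -0.683] Y [-0.266  0.963  0.047] Z [ 0.65   0.215 -0.729]
to goal in tool axes [ 0.0008 -0.0001 -0.0001]
```

View pics/m.png

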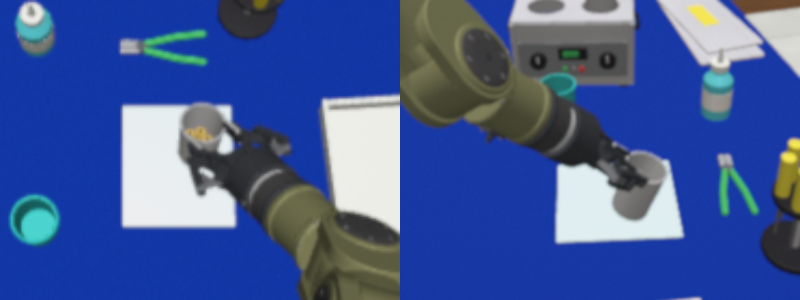

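The top crop shows the beaker on the mat with the brass inside, rim at (294,177), still gripped and leaning slightly. Releasing now.

```bash
python3 -m handwheel '[[1,0,0,0,0],[1,0,0,0,0],[1,0,0,0,0],[1,0,0,-0.03,0],[1,0,0,-0.06,0]]'; python3 -m handwheel '[[1,0,0,-0.06,0],[1,0,0,-0.06,0]]'; python3 st.py; python3 - <<'E'
from plant import read_camera
import cv2,numpy as np,pickle
from h import *
d={n:read_camera(n) for n in("top","side")};pickle.dump(d,open("cams3.pkl","wb"))
a=d["side"]["frame"][150:350,130:397];b=d["top"]["frame"][120:260,200:386]
cv2.imwrite("pics/m2.png",np.hstack([cv2.resize(b,(400,300)),cv2.resize(a,(400,300))]))
c,s=np.cos(np.radians(-11.5)),np.sin(np.radians(-11.5))
print(onz(d["top"],294,177,.085))
E
```

```text
time_s: 22.82
ee_pos: [0.5266, -0.1031, 0.1289]
ee_rot: [-0.117, 0.923, 0.071, 0.36]
ft_force: [0.7, -0.5, 0.3]
gripper_width: 0.0855
grasp_force: 0.0
time_s: 23.08
ee_pos: [0.4484, -0.1295, 0.2188]
ee_rot: [-0.117, 0.922, 0.07, 0.362]
ft_force: [1.2, -1.4, -0.2]
gripper_width: 0.0855
grasp_force: 0.0
t 23.07 p [ 0.4484 -0.1295  0.2188] tilt 43.3 head 18.2 q [-0.78 -0.33 -0.89  0.61  0.66 -0.89] w 0.0855 gf 0.0
X [-0.711 -0.165 -0.684] Y [-0.266  0.963  0.044] Z [ 0.651  0.214 -0.728]
[ 0.5794 -0.0884  0.085 ]
```

View pics/m2.png

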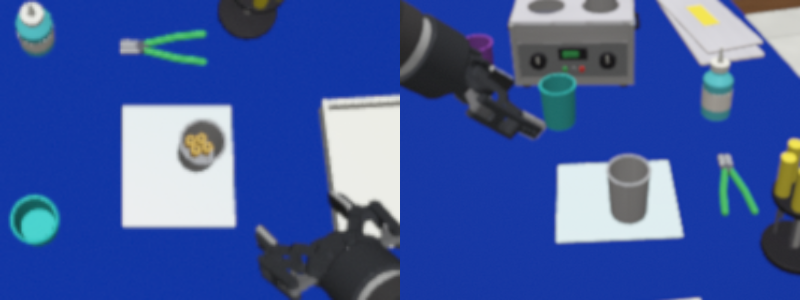

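The beaker stands upright on the mat, let go, with all four brass pieces inside, rim at (295,186). Now I'll work out the tilt and heading for the second hold.

```bash
python3 - <<'E'
from kin import *
import pickle
from h import *
b=onz(pickle.load(open("cams3.pkl","rb"))["top"],294.9,186.3,.085);print(b)
def full(p,a,h):
    k=ik(p,a,h);w=wrist(np.array(p,float),a,h,X[0]);q1=np.arctan2(w[1],w[0]);ar,hr=np.radians(a),np.radians(h)
    t=np.array([np.sin(ar)*np.cos(hr),np.sin(ar)*np.sin(hr),-np.cos(ar)])
    q5=np.arcsin(t@[-np.sin(q1),np.cos(q1),0]);pit=np.arctan2(-t[2],t@[np.cos(q1),np.sin(q1),0]);q4=pit-k[0]+k[1]
    return np.round([q1,k[0],k[1],q4,q5],2)
# check on a known pose
print(full((.4484,-.1295,.2188),43.3,18.2))
for a in(58,64):
  for h in(24,30,40,50,60,75):
    print(a,h,"mat",full((b[0]+.02*np.cos(np.radians(h)),b[1]+.02*np.sin(np.radians(h)),.055),a,h),"tray",full((.475,-.342,.12),a,h))
E
```

```text
[ 0.5515 -0.0852  0.085 ]
[-1.08 -0.3  -0.91  0.8   0.74]
58 24 mat [-0.93  0.4  -1.11 -0.28  0.97] tray [-1.4   0.49 -0.6   0.85  0.97]
58 30 mat [-0.95  0.44 -1.02 -0.05  1.  ] tray [-1.37  0.54 -0.5   1.    0.93]
58 40 mat [-0.95  0.5  -0.86  0.33  1.01] tray [-1.33  0.64 -0.32  1.22  0.87]
58 50 mat [-0.93  0.57 -0.7   0.65  0.97] tray [-1.27  0.73 -0.13  1.43  0.79]
58 60 mat [-0.89  0.64 -0.53  0.92  0.91] tray [-1.21  0.82  0.05  1.59  0.71]
58 75 mat [-0.81  0.76 -0.28  1.23  0.81] tray [-1.12  0.97  0.34  1.82  0.59]
64 24 mat [-1.01  0.55 -1.13 -0.39  1.1 ] tray [-1.44  0.57 -0.6   0.93  1.04]
64 30 mat [-1.02  0.57 -1.03 -0.08  1.12] tray [-1.41  0.63 -0.49  1.09  1.  ]
64 40 mat [-1.01  0.61 -0.86  0.37  1.1 ] tray [-1.36  0.72 -0.3   1.32  0.92]
64 50 mat [-0.98  0.67 -0.68  0.73  1.04] tray [-1.3   0.81 -0.11  1.51  0.83]
64 60 mat [-0.93  0.74 -0.51  1.    0.97] tray [-1.24  0.9   0.09  1.69  0.75]
64 75 mat [-0.84  0.84 -0.24  1.34  0.85] tray [-1.13  1.06  0.41  1.92  0.62]
```

```bash
cat > kin2.py <<'E'
import numpy as np
from scipy.optimize import least_squares
from kin import D,fk
L=.366
def parts(p,a,h):
    a,h=np.radians(a),np.radians(h);t=np.array([np.sin(a)*np.cos(h),np.sin(a)*np.sin(h),-np.cos(a)])
    c=np.array(p,float)-L*t;q1=np.arctan2(c[1],c[0]);r=np.array([np.cos(q1),np.sin(q1),0])
    return q1,np.arcsin(t@[-r[1],r[0],0]),np.arctan2(-t[2],t@r),np.hypot(c[0],c[1]),c[2]
def wr(k,Lw):return k[3]-Lw*np.cos(k[2]),k[4]+Lw*np.sin(k[2])
K=[parts(d[:3],d[3],d[4]) for d in D]
ok=[i for i in range(len(D)) if i not in(7,)]
def res(x):
    return np.ravel([np.subtract(wr(K[i],x[0]),fk(D[i,5],D[i,6],x[1:])) for i in ok])
s=least_squares(res,[.13,0,.3,.4,0,.4,0]);X=s.x
def full(p,a,h):
    k=parts(p,a,h);w=wr(k,X[0])
    b=min((least_squares(lambda q:np.subtract(fk(q[0],q[1],X[1:]),w),g) for g in([.3,-.5],[-.3,-.9],[0,.5])),key=lambda b:b.cost)
    q2,q3=b.x;q=np.array([k[0],q2,q3,k[2]-q2+q3,k[1]]);lo=[-2.67,-.69,-1.03,-2.08,-1.42];hi=[2.67,1.73,1.25,2.16,1.45]
    return np.round(q,2),bool(b.cost<1e-6 and (q>lo).all() and (q<hi).all())
if __name__=="__main__":
    print(np.round(X,3),np.round(np.abs(s.fun).max(),4),full((.4484,-.1295,.2188),43.3,18.2))
    b=(.5515,-.0852)
    for a in(55,60,65):
      for h in(-75,-60,-45,-30,0,15,30,40,50,60,75):
        m=full((b[0]+.02*np.cos(np.radians(h)),b[1]+.02*np.sin(np.radians(h)),.055),a,h);t=full((.475,-.342,.12),a,h)
        if m[1] or t[1]:print(a,h,m,t)
E
python3 kin2.py
```

```text
[ 0.132 -0.     0.284  0.52   0.001  0.441  0.075] 0.0045 (array([-0.78, -0.34, -0.89,  0.61,  0.66]), True)
55 -75 (array([ 0.37,  0.5 , -0.55,  0.67, -0.95]), True) (array([-0.13,  0.12, -0.96, -0.01, -0.86]), True)
55 -60 (array([ 0.36,  0.34, -0.84,  0.17, -0.94]), True) (array([-0.25,  0.01, -1.17, -0.4 , -0.63]), False)
55 0 (array([-0.3 ,  0.25, -1.38, -0.99,  0.25]), False) (array([-1.1 ,  0.09, -1.02, -0.11,  0.82]), True)
55 15 (array([-0.51,  0.22, -1.26, -0.71,  0.61]), False) (array([-1.15,  0.25, -0.75,  0.36,  0.94]), True)
55 30 (array([-0.63,  0.25, -1.06, -0.27,  0.85]), False) (array([-1.16,  0.44, -0.45,  0.84,  0.95]), True)
55 40 (array([-0.67,  0.32, -0.89,  0.08,  0.93]), True) (array([-1.14,  0.56, -0.25,  1.12,  0.91]), True)
55 50 (array([-0.68,  0.42, -0.7 ,  0.43,  0.96]), True) (array([-1.11,  0.68, -0.06,  1.35,  0.85]), True)
55 60 (array([-0.67,  0.53, -0.5 ,  0.75,  0.94]), True) (array([-1.08,  0.79,  0.12,  1.55,  0.77]), True)
55 75 (array([-0.64,  0.69, -0.23,  1.14,  0.87]), True) (array([-1.01,  0.94,  0.4 ,  1.8 ,  0.64]), True)
60 -75 (array(
[... 1024 characters left out ...]
array([-0.18,  0.23, -1.31, -0.91, -0.77]), False)
65 15 (array([-0.59,  0.55, -1.37, -1.31,  0.75]), False) (array([-1.22,  0.35, -0.79,  0.26,  1.13]), True)
65 30 (array([-0.71,  0.42, -1.14, -0.61,  1.02]), False) (array([-1.22,  0.56, -0.42,  0.94,  1.1 ]), True)
65 40 (array([-0.74,  0.44, -0.92, -0.07,  1.12]), True) (array([-1.19,  0.7 , -0.19,  1.27,  1.04]), True)
65 50 (array([-0.75,  0.54, -0.68,  0.45,  1.13]), True) (array([-1.16,  0.82,  0.02,  1.52,  0.95]), True)
65 60 (array([-0.73,  0.67, -0.45,  0.88,  1.09]), True) (array([-1.11,  0.94,  0.22,  1.73,  0.85]), True)
65 75 (array([-0.69,  0.84, -0.14,  1.32,  0.97]), True) (array([-1.04,  1.1 ,  0.54,  2.  ,  0.7 ]), True)
```

```bash
python3 -m handwheel '[[1,-0.042,0.041,-0.006,0],[1,-0.042,0.041,-0.006,0],[1,-0.042,0.041,-0.006,0],[1,-0.042,0.041,-0.006,0],[1,-0.042,0.041,-0.006,0]]' >/dev/null; python3 -m handwheel '[[1,-0.036,0.041,-0.006,0],[1,-0.036,0.041,-0.006,0],[1,0.008,0.0445,-0.03,0],[1,0.008,0.0445,-0.03,0],[1,0.008,0.0445,-0.03,0]]'>/dev/null;  python3 st.py .24 .46 .6; python3 -m handwheel '[[1,0.008,0.0445,-0.03,0],[1,0.008,0.0445,-0.03,0],[1,0.008,0.0445,-0.03,0],[1,0.008,0.0445,-0.03,0],[1,0.008,0.0445,-0.03,0]]'>/dev/null;  python3 st.py .24 .46 .6
```

```text
t 24.43 p [0.4345 0.2911 0.5091] tilt 43.3 head 18.3 q [ 0.82 -0.45 -0.34  0.99 -0.34  0.45] w 0.0854 gf 0.0
X [-0.711 -0.163 -0.684] Y [-0.266  0.963  0.047] Z [ 0.651  0.215 -0.728]
to goal in tool axes [ 0.0486  0.2187 -0.1564]
t 25.05 p [0.2482 0.4674 0.6011] tilt 43.3 head 18.4 q [ 1.54 -0.11  0.17  1.53 -0.7   1.18] w 0.0857 gf 0.0
X [-0.711 -0.164 -0.684] Y [-0.267  0.962  0.047] Z [ 0.65   0.216 -0.728]
to goal in tool axes [ 0.0078 -0.005  -0.0061]
```

```bash
python3 -m handwheel '[[1,-0.041,0.022,-0.036,0],[1,-0.041,0.022,-0.036,0],[1,-0.041,0.022,-0.036,0],[1,-0.041,0.022,-0.036,0],[1,-0.041,0.022,-0.036,0]]' >/dev/null; python3 st.py; python3 -m handwheel '[[1,-0.041,0.022,-0.036,0],[1,-0.041,0.022,-0.036,0],[1,-0.041,0.022,-0.036,0],[1,-0.041,0.022,-0.036,0],[1,-0.041,0.022,-0.036,0]]'>/dev/null;  python3 st.py
```

```text
t 25.68 p [0.2418 0.5194 0.7836] tilt 45.6 head 19.2 q [ 1.58  0.35  1.25  2.16 -0.74  1.2 ] w 0.0851 gf 0.0
X [-0.684 -0.158 -0.712] Y [-0.278  0.959  0.054] Z [ 0.674  0.235 -0.7  ]
t 26.3 p [0.2183 0.4921 0.8634] tilt 54.9 head 25.4 q [ 1.71  0.26  1.25  2.16 -0.9   1.23] w 0.0855 gf 0.0
X [-0.578 -0.109 -0.809] Y [-0.347  0.93   0.122] Z [ 0.739  0.351 -0.575]
```

```bash
python3 -m handwheel '[[1,-0.045,0.02,-0.034,0],[1,-0.045,0.02,-0.034,0],[1,-0.045,0.02,-0.034,0],[1,-0.045,0.02,-0.034,0],[1,-0.045,0.02,-0.034,0]]' >/dev/null; python3 st.py
```

```text
t 26.93 p [0.1985 0.4594 0.9456] tilt 64.9 head 30.7 q [ 1.86  0.18  1.25  2.16 -1.07  1.23] w 0.0854 gf 0.0
X [-0.457 -0.046 -0.888] Y [-0.43   0.885  0.176] Z [ 0.779  0.463 -0.424]
```

```bash
python3 -m handwheel '[[1,-0.045,0.02,-0.03,0],[1,-0.045,0.02,-0.03,0],[1,-0.045,0.02,-0.03,0],[1,-0.045,0.02,-0.03,0]]' >/dev/null; python3 st.py; python3 - <<'E'
from kin2 import *
for a in(64,68,72):
  for h in(32,36,40):print(a,h,full((.57,-.075,.055),a,h),full((.57,-.075,.09),a,h))
E
```

```text
t 27.43 p [0.1809 0.4363 1.0088] tilt 73.1 head 34.6 q [ 2.    0.13  1.25  2.16 -1.23  1.23] w 0.0853 gf 0.0
X [-0.357  0.018 -0.934] Y [-0.503  0.839  0.208] Z [ 0.787  0.544 -0.291]
64 32 (array([-0.71,  0.4 , -1.09, -0.47,  1.03]), False) (array([-0.71,  0.3 , -1.07, -0.35,  1.03]), False)
64 36 (array([-0.72,  0.41, -1.  , -0.26,  1.07]), True) (array([-0.72,  0.32, -0.99, -0.16,  1.07]), True)
64 40 (array([-0.73,  0.43, -0.91, -0.05,  1.1 ]), True) (array([-0.73,  0.35, -0.9 ,  0.05,  1.1 ]), True)
68 32 (array([-0.73,  0.48, -1.11, -0.62,  1.1 ]), False) (array([-0.73,  0.37, -1.1 , -0.5 ,  1.1 ]), False)
68 36 (array([-0.75,  0.48, -1.02, -0.37,  1.14]), True) (array([-0.75,  0.38, -1.01, -0.26,  1.14]), True)
68 40 (array([-0.76,  0.49, -0.92, -0.12,  1.17]), True) (array([-0.76,  0.4 , -0.91, -0.02,  1.17]), True)
72 32 (array([-0.76,  0.58, -1.13, -0.8 ,  1.17]), False) (array([-0.76,  0.46, -1.13, -0.68,  1.17]), False)
72 36 (array([-0.77,  0.55, -1.04, -0.5 ,  1.21]), False) (array([-0.77,  0.45, -1.03, -0.4 ,  1.21]), False)
72 40 (array([-0.78,  0.55, -0.93, -0.19,  1.24]), True) (array([-0.78,  0.46, -0.92, -0.1 ,  1.24]), True)
```

```bash
python3 -m handwheel '[[1,0.015,-0.02,0.04,-6.3],[1,0.015,-0.02,0.045,-6.3],[1,0.015,-0.02,0.045,0],[1,0.015,-0.02,0.045,0],[1,0.015,-0.02,0.045,0]]' >/dev/null; python3 st.py .52 .45 .75; python3 - <<'E'
from kin2 import *
for p in((.3,.45,.9),(.52,.45,.75),(.62,.25,.55),(.58,0,.3),(.5,-.11,.2)):print(full(p,70,36))
E
```

```text
t 28.05 p [0.3417 0.4632 0.8948] tilt 72.2 head 34.3 q [ 1.37 -0.37  0.17  0.96 -0.73  0.39] w 0.0855 gf 0.0
X [-0.308 -0.089 -0.947] Y [-0.536  0.839  0.095] Z [ 0.786  0.537 -0.306]
to goal in tool axes [ 0.0833 -0.1204  0.1774]
(array([ 1.48, -0.36,  0.26,  1.13, -0.79]), True)
(array([ 0.8 , -0.39, -0.2 ,  0.54, -0.16]), True)
(array([ 0.14, -0.45, -0.68,  0.16,  0.46]), True)
(array([-0.59, -0.15, -0.99, -0.02,  1.08]), True)
(array([-0.95,  0.18, -0.85,  0.57,  1.22]), True)
```

```bash
python3 -m handwheel '[[1,0.029,-0.039,0.031,0],[1,0.029,-0.039,0.031,0],[1,0.029,-0.039,0.031,0],[1,0.029,-0.039,0.031,0],[1,0.029,-0.039,0.031,0]]' >/dev/null; python3 -m handwheel '[[1,0.029,-0.039,0.031,0],[1,0.04,-0.037,0,0],[1,0.04,-0.037,0,0],[1,0.04,-0.037,0,0],[1,0.04,-0.037,0,0]]' >/dev/null; python3 st.py .52 -.08 .2
```

```text
t 29.3 p [0.5878 0.212  0.484 ] tilt 72.1 head 34.2 q [ 0.05 -0.53 -0.9  -0.01  0.52 -0.09] w 0.0853 gf 0.0
X [-0.309 -0.091 -0.947] Y [-0.535  0.84   0.094] Z [ 0.786  0.535 -0.308]
to goal in tool axes [ 0.3163 -0.2357 -0.1221]
```

```bash
python3 -m handwheel '[[1,0.042,-0.0325,-0.0236,0],[1,0.042,-0.0325,-0.0236,0],[1,0.042,-0.0325,-0.0236,0],[1,0.042,-0.0325,-0.0236,0]]' >/dev/null; python3 st.py; python3 -m handwheel '[[1,0.042,-0.0325,-0.0236,0],[1,0.042,-0.0325,-0.0236,0],[1,0.042,-0.0325,-0.0236,0],[1,0.042,-0.0325,-0.0236,0],[1,0,0,0,-5.7]]' >/dev/null; python3 st.py .475 -.137 .1
```

```text
t 29.8 p [0.5348 0.0294 0.3542] tilt 71.2 head 34.8 q [-0.59 -0.38 -1.02  0.11  1.08 -0.59] w 0.0852 gf 0.0
X [-0.321 -0.102 -0.942] Y [-0.542  0.835  0.094] Z [ 0.777  0.541 -0.323]
t 30.43 p [ 0.4828 -0.1325  0.2188] tilt 70.7 head 35.2 q [-1.03  0.2  -0.78  0.79  1.23 -1.77] w 0.0855 gf 0.0
X [-0.279 -0.178 -0.944] Y [-0.572  0.82   0.014] Z [ 0.772  0.544 -0.331]
to goal in tool axes [ 0.1151 -0.0009  0.0308]
```

```bash
python3 -m handwheel '[[1,0.057,0,0.012,0],[1,0.057,0,0.012,0],[1,0,0,0,-1]]' >/dev/null; python3 st.py .57 -.073 .057; python3 - <<'E'
from plant import read_camera
import cv2,numpy as np
from h import *
c=read_camera("wrist");cv2.imwrite("pics/w3.png",c["frame"])
print(proj(c,(.5515,-.0852,.085)),proj(c,(.5515,-.0852,.003)))
E
```

```text
t 30.8 p [ 0.4697 -0.1363  0.1049] tilt 70.8 head 35.3 q [-1.06  0.45 -0.84  0.58  1.22 -1.89] w 0.0853 gf 0.0
X [-0.267 -0.192 -0.944] Y [-0.578  0.816 -0.002] Z [ 0.771  0.546 -0.329]
to goal in tool axes [ 0.0062 -0.0063  0.1276]
(np.float64(257.57234981844334), np.float64(198.15682471908434)) (np.float64(257.91744092183376), np.float64(105.20088265510995))
```

View pics/w3.png

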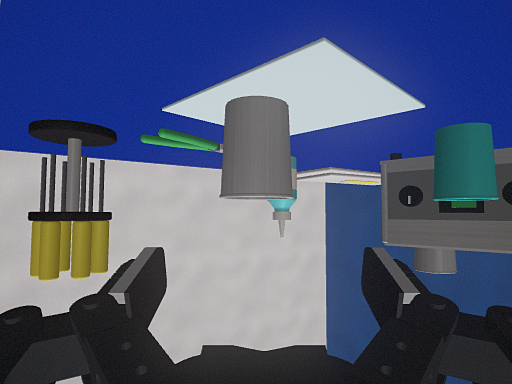

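The wrist view shows the upright beaker at (257,150), rim row about 198, as predicted, and the path is clear. Advancing.

```bash
python3 -m handwheel '[[1,0.003,-0.003,0.045,0],[1,0.003,-0.003,0.045,0],[1,0,0,0,0]]'; python3 st.py .574 -.070 .057
```

```text
time_s: 31.22
ee_pos: [0.523, -0.1098, 0.0815]
ee_rot: [-0.255, 0.776, 0.168, 0.552]
ft_force: [-0.4, 0.1, 0.1]
gripper_width: 0.0857
grasp_force: 0.0
t 31.23 p [ 0.523  -0.1098  0.0815] tilt 70.5 head 35.1 q [-0.91  0.44 -0.96  0.03  1.23 -1.44] w 0.0857 gf 0.0
X [-0.261 -0.21  -0.942] Y [-0.58   0.814 -0.021] Z [ 0.771  0.542 -0.334]
to goal in tool axes [0.0014 0.0034 0.0691]
```

```bash
python3 -m handwheel '[[1,0,0.001,0.035,0],[1,0,0.001,0.035,0],[1,0,0,0,0]]'; python3 st.py .574 -.070 .057
```

```text
time_s: 31.6
ee_pos: [0.5735, -0.0802, 0.0576]
ee_rot: [-0.256, 0.776, 0.173, 0.549]
ft_force: [0.1, 0.1, 0.2]
gripper_width: 0.0854
grasp_force: 0.0
t 31.6 p [ 0.5735 -0.0802  0.0576] tilt 70.3 head 35.8 q [-0.76  0.51 -1.02 -0.43  1.18 -1.09] w 0.0854 gf 0.0
X [-0.266 -0.208 -0.941] Y [-0.589  0.808 -0.012] Z [ 0.764  0.551 -0.337]
to goal in tool axes [-0.0017  0.0079  0.0062]
```

```bash
python3 -m handwheel '[[1,-0.002,0.009,0,0],[1,0,0.003,0,0]]' >/dev/null; python3 st.py .574 -.070 .057; python3 -m handwheel '[[0,0,0,0,0],[0,0,0,0,0],[0,0,0,0,0],[0,0,0,0,0]]' 60;python3 st.py
```

```text
t 31.85 p [ 0.5664 -0.0769  0.0588] tilt 70.2 head 36.2 q [-0.77  0.5  -1.02 -0.39  1.19 -1.11] w 0.0855 gf 0.0
X [-0.27  -0.206 -0.941] Y [-0.592  0.806 -0.006] Z [ 0.759  0.556 -0.339]
to goal in tool axes [-0.0018  0.0011  0.0102]
time_s: 32.35
ee_pos: [0.5668, -0.0765, 0.0577]
ee_rot: [-0.257, 0.777, 0.177, 0.547]
ft_force: [-1.1, -1.3, 1.6]
gripper_width: 0.027
grasp_force: 61.1
t 32.35 p [ 0.5668 -0.0765  0.0577] tilt 70.2 head 36.3 q [-0.77  0.51 -1.02 -0.39  1.19 -1.11] w 0.027 gf 61.079433197155595
X [-0.27  -0.205 -0.941] Y [-0.593  0.805 -0.006] Z [ 0.759  0.556 -0.339]
```

```bash
python3 - <<'E'
from plant import read_camera
import cv2,numpy as np
a=read_camera("wrist")["frame"];b=read_camera("side")["frame"];t=read_camera("top")["frame"]
cv2.imwrite("pics/g2.png",np.vstack([np.hstack([cv2.resize(a,(400,300)),cv2.resize(b[180:330,170:370],(400,300))]),np.hstack([cv2.resize(t[130:250,230:390],(400,300)),cv2.resize(a[150:330,130:370],(400,300))])]))
E
```

```text
(no output)
```

View pics/g2.png

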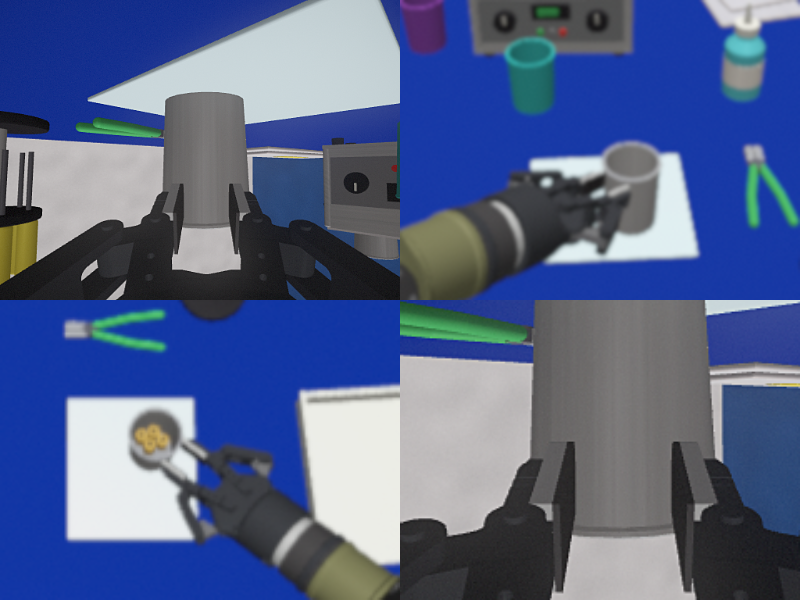

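The composite shows the pads pinching only the near side of the rim; the beaker is upright with the brass in it. I'll open, go about 30 mm deeper and close again.

```bash
python3 -m handwheel '[[1,0,0,0,0],[1,0,0,0,0],[1,0,0,0,0],[1,-0.007,0,0.014,0],[1,-0.008,0,0.014,0]]'; python3 -m handwheel '[[1,0,0,0,0]]';python3 st.py
```

```text
time_s: 33.12
ee_pos: [0.5939, -0.063, 0.0623]
ee_rot: [-0.259, 0.777, 0.18, 0.545]
ft_force: [0.3, -0.3, 0.0]
gripper_width: 0.0857
grasp_force: 0.0
time_s: 33.25
ee_pos: [0.5938, -0.0624, 0.0625]
ee_rot: [-0.26, 0.776, 0.18, 0.545]
ft_force: [-0.0, 0.7, -0.4]
gripper_width: 0.0854
grasp_force: 0.0
t 33.25 p [ 0.5938 -0.0624  0.0625] tilt 70.1 head 36.8 q [-0.7   0.51 -1.02 -0.52  1.16 -0.98] w 0.0854 gf 0.0
X [-0.27  -0.208 -0.94 ] Y [-0.601  0.799 -0.004] Z [ 0.752  0.564 -0.341]
```

```bash
python3 -m handwheel '[[0,0,0,0,0],[0,0,0,0,0],[0,0,0,0,0],[0,0,0,0,0]]' 60
```

```text
time_s: 33.75
ee_pos: [0.5933, -0.0629, 0.0625]
ee_rot: [-0.259, 0.777, 0.18, 0.545]
ft_force: [-1.7, 0.3, 2.4]
gripper_width: 0.0589
grasp_force: 64.0
```

```bash
python3 -m handwheel '[[0,-0.02,0,-0.007,0],[0,-0.047,0,-0.017,0],[0,-0.047,0,-0.017,0],[0,0,0,0,0]]'; python3 st.py .529 -.30 .14; python3 - <<'E'
from kin2 import *
for p in((.56,-.18,.16),(.529,-.3,.14),(.529,-.3,.11)):print(full(p,70,36.5))
E
```

```text
time_s: 34.25
ee_pos: [0.5952, -0.0641, 0.1871]
ee_rot: [-0.261, 0.776, 0.177, 0.546]
ft_force: [-0.7, -2.0, -2.6]
gripper_width: 0.0588
grasp_force: 65.7
t 34.25 p [ 0.5952 -0.0641  0.1871] tilt 70.1 head 36.6 q [-0.7   0.19 -0.96 -0.14  1.16 -0.98] w 0.0588 gf 65.74397516087629
X [-0.267 -0.212 -0.94 ] Y [-0.599  0.801 -0.011] Z [ 0.755  0.56  -0.341]
to goal in tool axes [ 0.112  -0.1488 -0.166 ]
(array([-0.94,  0.39, -0.67,  0.52,  1.22]), True)
(array([-1.11,  0.63, -0.33,  1.05,  1.18]), True)
(array([-1.11,  0.67, -0.34,  1.  ,  1.18]), True)
```

```bash
python3 -m handwheel '[[0,0.017,-0.03,-0.035,0],[0,0.017,-0.03,-0.035,0],[0,0.017,-0.03,-0.035,0],[0,0.017,-0.03,-0.035,0],[0,0.017,-0.03,-0.035,0]]'; python3 st.py .529 -.30 .14
```

```text
time_s: 34.88
ee_pos: [0.5285, -0.2964, 0.1608]
ee_rot: [-0.26, 0.777, 0.181, 0.544]
ft_force: [0.5, -0.8, -2.9]
gripper_width: 0.0588
grasp_force: 65.9
t 34.88 p [ 0.5285 -0.2964  0.1608] tilt 69.9 head 36.9 q [-1.1   0.6  -0.32  1.09  1.18 -2.05] w 0.0588 gf 65.8844935207162
X [-0.274 -0.206 -0.939] Y [-0.601  0.8   -0.   ] Z [ 0.751  0.564 -0.343]
to goal in tool axes [ 0.0202 -0.0032  0.0055]
```

```bash
python3 -m handwheel '[[0,0,0,0,10],[0,0,0,0,10.5],[0,0,0,0,10.5],[0,0,0,0,10.5],[0,0,0,0,10.5]]' >/dev/null; python3 -m handwheel '[[0,0,0,0,10.5],[0,0,0,0,10.5],[0,0,0,0,10.5],[0,0,0,0,10.5]]'; python3 st.py .529 -.295 .115; python3 - <<'E'
from plant import read_camera
import cv2,numpy as np
t=read_camera("top")["frame"]
h=cv2.cvtColor(t,cv2.COLOR_BGR2HSV);m=cv2.inRange(h,(12,110,90),(32,255,255));m[:, :200]=0;m[:150]=0;m[250:]=0
n,l,s,c=cv2.connectedComponentsWithStats(m);print(s[1:].tolist(),c[1:].round(0).tolist())
E
```

```text
time_s: 36.0
ee_pos: [0.529, -0.2948, 0.1606]
ee_rot: [0.394, 0.719, 0.522, 0.237]
ft_force: [-0.9, 1.0, -3.1]
gripper_width: 0.0588
grasp_force: 65.9
t 36.0 p [ 0.529  -0.2948  0.1606] tilt 69.9 head 36.9 q [-1.1   0.6  -0.33  1.09  1.18 -0.4 ] w 0.0588 gf 65.91195321874693
X [-0.578  0.813  0.071] Y [0.319 0.146 0.936] Z [ 0.751  0.564 -0.344]
to goal in tool axes [-0.0034 -0.0428  0.0156]
[] []
```

```bash
python3 -m handwheel '[[0,0.005,-0.02,0.012,0],[0,0.005,-0.02,0.012,0],[0,0,0,0,8],[0,0,0,0,8],[0,0,0,0,8]]' >/dev/null; python3 -m handwheel '[[0,0,0,0,10],[0,0,0,0,10],[0,0,0,0,10],[0,0,0,0,10],[0,0,0,0,10]]'; python3 -m handwheel '[[0,0,0,0,10],[0,0,0,0,0],[0,0,0,0,0]]'; python3 st.py
```

```text
time_s: 37.3
ee_pos: [0.529, -0.2794, 0.1167]
ee_rot: [0.746, 0.338, 0.56, -0.124]
ft_force: [-0.4, 0.8, -1.3]
gripper_width: 0.0584
grasp_force: 66.0
time_s: 37.67
ee_pos: [0.5293, -0.2796, 0.1177]
ee_rot: [0.772, 0.275, 0.548, -0.17]
ft_force: [-0.4, 0.5, -1.4]
gripper_width: 0.0587
grasp_force: 66.0
t 37.67 p [ 0.5293 -0.2796  0.1177] tilt 70.0 head 36.8 q [-1.09  0.64 -0.39  0.96  1.19  1.09] w 0.0587 gf 65.98141354741529
X [0.249 0.238 0.939] Y [ 0.61  -0.791  0.038] Z [ 0.752  0.563 -0.342]
```

```bash
python3 -m handwheel '[[0,0.015,0,0,0],[0,-0.015,0,0,0],[0,0.015,0,0,0],[0,0.03,0,-0.02,-10.5],[0,0,0,0,-10.5]]' >/dev/null; for i in 1; do python3 -m handwheel '[[0,0,0,0,-10.5],[0,0,0,0,-10.5],[0,0,0,0,-10.5],[0,0,0,0,-10.5],[0,0,0,0,-10.5]]' >/dev/null; python3 -m handwheel '[[0,0,0,0,-10.5],[0,0,0,0,-10.5],[0,0,0,0,-10.5],[0,0,0,0,-10.5],[0,0,0,0,-10.5]]' >/dev/null; python3 -m handwheel '[[0,0,0,0,-10.5],[0,0,0,0,-10.5],[0,0,0,0,-10.5],[0,0,0,0,-10.5],[0,0,0,0,-10.5]]'; done; python3 st.py .58 -.07 .16
```

```text
time_s: 40.17
ee_pos: [0.526, -0.2804, 0.1687]
ee_rot: [-0.266, 0.775, 0.176, 0.546]
ft_force: [-0.3, 0.5, -2.1]
gripper_width: 0.059
grasp_force: 66.0
t 40.17 p [ 0.526  -0.2804  0.1687] tilt 70.0 head 36.8 q [-1.1   0.56 -0.37  1.06  1.19 -2.05] w 0.059 gf 65.97687088418752
X [-0.262 -0.22  -0.94 ] Y [-0.604  0.797 -0.018] Z [ 0.753  0.563 -0.342]
to goal in tool axes [-0.0522  0.1353  0.162 ]
```

```bash
python3 -m handwheel '[[0,-0.01,0.027,0.034,0],[0,-0.01,0.027,0.034,0],[0,-0.01,0.027,0.034,0],[0,-0.01,0.027,0.034,0],[0,-0.01,0.027,0.034,1]]'; python3 st.py .593 -.065 .066;  python3 - <<'E'
from plant import read_camera
import cv2,numpy as np
from h import *
d=read_camera("top");t=d["frame"]
h=cv2.cvtColor(t,cv2.COLOR_BGR2HSV);m=cv2.inRange(h,(10,80,80),(35,255,255));m[:, :200]=0;m[:150]=0;m[270:]=0
n,l,s,c=cv2.connectedComponentsWithStats(m)
for i in range(1,n):
    if s[i,4]>3:print(s[i].tolist(),onz(d,*c[i],.012))
hh=cv2.inRange(h,(0,0,90),(180,100,255));k=np.argwhere(hh[150:250,335:430]);print((k.min(0)+[150,335])[::-1],(k.max(0)+[150,335])[::-1])
E
```

```text
time_s: 40.8
ee_pos: [0.5851, -0.0685, 0.1561]
ee_rot: [-0.257, 0.778, 0.182, 0.544]
ft_force: [1.6, -0.9, -2.8]
gripper_width: 0.0587
grasp_force: 66.0
t 40.8 p [ 0.5851 -0.0685  0.1561] tilt 70.0 head 36.8 q [-0.73  0.25 -0.98 -0.17  1.17 -1.02] w 0.0587 gf 65.96394352382049
X [-0.276 -0.201 -0.94 ] Y [-0.598  0.802  0.004] Z [ 0.753  0.563 -0.342]
to goal in tool axes [ 0.0818 -0.0022  0.0387]
[376, 191, 4, 8, 32] [ 0.4949 -0.3443  0.012 ]
[398, 192, 6, 9, 43] [ 0.478  -0.4132  0.012 ]
[374, 201, 9, 5, 34] [ 0.4688 -0.3398  0.012 ]
[406, 234, 8, 9, 21] [ 0.3463 -0.4055  0.012 ]
[371, 236, 3, 3, 4] [ 0.3696 -0.2943  0.012 ]
[398, 241, 4, 4, 7] [ 0.3404 -0.3723  0.012 ]
[406, 241, 2, 3, 5] [ 0.337  -0.3933  0.012 ]
[415, 243, 4, 4, 8] [ 0.3251 -0.4211  0.012 ]
[382, 244, 3, 2, 4] [ 0.3418 -0.3212  0.012 ]
[380, 247, 3, 4, 5] [ 0.333 -0.312  0.012]
[420, 246, 4, 3, 7] [ 0.3153 -0.4337  0.012 ]
[423, 248, 15, 10, 43] [ 0.2958 -0.4566  0.012 ]
[418, 252, 7, 10, 24] [ 0.287  -0.4259  0.012 ]
[386, 255, 2, 4, 4] [ 0.3059 -0.3232  0.012 ]
[428, 256, 4, 6, 11] [ 0.2778 -0.4474  0.012 ]
[405, 262, 3, 2, 4] [ 0.2792 -0.3759  0.012 ]
[424, 262, 3, 3, 5] [ 0.2672 -0.4297  0.012 ]
[337 163] [429 249]
```

```bash
python3 -m handwheel '[[0,0.03,-0.001,0.014,0],[0,0.03,-0.001,0.014,0],[0,0.015,0,0.007,0],[0,0,0,0,0]]'; python3 st.py .593 -.065 .064
```

```text
time_s: 41.35
ee_pos: [0.5911, -0.0663, 0.0716]
ee_rot: [-0.256, 0.778, 0.183, 0.543]
ft_force: [0.7, 0.2, -0.8]
gripper_width: 0.0583
grasp_force: 66.0
t 41.35 p [ 0.5911 -0.0663  0.0716] tilt 69.9 head 36.9 q [-0.71  0.48 -1.01 -0.45  1.16 -1.  ] w 0.0583 gf 66.02465023985133
X [-0.279 -0.2   -0.939] Y [-0.598  0.801  0.007] Z [ 0.751  0.564 -0.343]
to goal in tool axes [ 0.0064 -0.0002  0.0048]
```

```bash
python3 -m handwheel '[[0,0.004,0,0.0015,0],[0,0,0,0,0]]'; python3 -m handwheel '[[0,0.004,0,0.0015,0],[0,0,0,0,0]]';python3 st.py
```

```text
time_s: 41.6
ee_pos: [0.592, -0.0675, 0.0687]
ee_rot: [-0.257, 0.778, 0.182, 0.544]
ft_force: [0.9, -0.7, -0.9]
gripper_width: 0.0582
grasp_force: 66.0
time_s: 41.85
ee_pos: [0.5917, -0.0672, 0.0637]
ee_rot: [-0.257, 0.778, 0.182, 0.544]
ft_force: [0.5, -1.4, -1.4]
gripper_width: 0.0587
grasp_force: 66.0
t 41.85 p [ 0.5917 -0.0672  0.0637] tilt 70.0 head 36.8 q [-0.71  0.5  -1.01 -0.48  1.16 -1.  ] w 0.0587 gf 65.9926221461501
X [-0.277 -0.202 -0.939] Y [-0.598  0.802  0.004] Z [ 0.752  0.563 -0.343]
```

```bash
python3 -m handwheel '[[0,0.002,0,0,0],[1,0,0,0,0],[1,0,0,0,0],[1,0,0,0,0],[1,0,0,-0.02,0]]'; python3 -m handwheel '[[1,0,0,-0.04,0],[1,0,0,-0.06,0],[1,0,0,-0.06,0],[1,-0.05,0,-0.02,0],[1,-0.05,0,0,0]]' >/dev/null; python3 st.py .48 -.05 .35
```

```text
time_s: 42.48
ee_pos: [0.5757, -0.0779, 0.0682]
ee_rot: [-0.257, 0.778, 0.183, 0.543]
ft_force: [-0.4, 0.3, -0.1]
gripper_width: 0.0855
grasp_force: 0.0
t 43.1 p [ 0.5116 -0.1327  0.1957] tilt 69.2 head 36.7 q [-0.96  0.24 -0.77  0.63  1.21 -1.64] w 0.0855 gf 0.0
X [-0.29  -0.206 -0.935] Y [-0.595  0.804  0.007] Z [ 0.75   0.558 -0.355]
to goal in tool axes [-0.1521  0.0864 -0.0323]
```

```bash
python3 -m handwheel '[[1,-0.055,0,-0.02,0],[1,-0.05,0.02,0,0],[1,-0.041,0.035,0.009,0],[1,-0.041,0.035,0.009,0],[1,-0.041,0.035,0.009,0]]' >/dev/null; python3 -m handwheel '[[1,-0.03,0.04,0.009,0],[1,-0.03,0.04,0.009,0],[1,0,0.04,0.009,0],[1,0,0,0,0]]' >/dev/null; python3 st.py;python3 - <<'E'
from plant import read_camera
import cv2,numpy as np,pickle
from h import *
D={n:read_camera(n) for n in("top","side")};pickle.dump(D,open("cams9.pkl","wb"));d=D["top"];t=d["frame"]
h=cv2.cvtColor(t,cv2.COLOR_BGR2HSV);m=cv2.inRange(h,(10,80,80),(35,255,255));m[:, :200]=0;m[:150]=0;m[270:]=0
n,l,s,c=cv2.connectedComponentsWithStats(m)
for i in range(1,n):
    if s[i,4]>3:print(s[i].tolist(),onz(d,*c[i],.012))
# beaker: grey dark on mat
r=h[165:232,252:315];k=((r[...,2]<170)&(r[...,1]<110)).astype(np.uint8)
n,l,s,c=cv2.connectedComponentsWithStats(k);i=1+np.argmax(s[1:,4]);print("beaker",s[i].tolist(),c[i]+[252,165],onz(d,*(c[i]+[252,165]),.05))
w=cv2.inRange(h,(0,0,150),(180,60,255));n,l,s,c=cv2.connectedComponentsWithStats(w);i=l[200,381];print("tray",s[i].tolist(),c[i])
d0=pickle.load(open("cams0.pkl","rb"))["top"]["frame"];h0=cv2.cvtColor(d0,cv2.COLOR_BGR2HSV)
w=cv2.inRange(h0,(0,0,150),(180,60,255));n,l,s,c=cv2.connectedComponentsWithStats(w);i=l[200,381];print("tray0",s[i].tolist(),c[i])
E
```

```text
t 44.23 p [0.4835 0.1407 0.4504] tilt 68.9 head 37.9 q [-0.31 -0.69 -0.92  0.37  0.88 -0.48] w 0.0853 gf 0.0
X [-0.292 -0.212 -0.933] Y [-0.611  0.792  0.011] Z [ 0.736  0.573 -0.361]
[376, 191, 4, 8, 32] [ 0.4949 -0.3443  0.012 ]
[398, 192, 6, 9, 43] [ 0.478  -0.4132  0.012 ]
[374, 201, 9, 5, 34] [ 0.4688 -0.3398  0.012 ]
[360, 217, 6, 8, 27] [ 0.4232 -0.2763  0.012 ]
beaker [0, 29, 41, 38, 899] [270.12569522 214.95661846] [ 0.4864 -0.0007  0.05  ]
tray [350, 163, 65, 75, 3550] [380.07859155 200.41211268]
tray0 [350, 163, 65, 75, 3682] [380.07495926 200.56708311]
```

All four standoffs are in the tray, and the tray is where it was. Next a numeric check that the beaker stands upright, with the arm moved clear.

```bash
python3 -m handwheel '[[1,-0.03,0.05,0,0],[1,-0.03,0.05,0,0],[1,-0.03,0.05,0,0],[1,-0.03,0.05,0,0],[1,0,0,0,0]]' >/dev/null; python3 - <<'E'
from plant import read_camera
import cv2,numpy as np,pickle
from h import *
D={n:read_camera(n) for n in("top","side")};O=pickle.load(open("cams3.pkl","rb"))
for nm,Q in(("old",O),("new",D)):
  for n,(x0,x1,y0,y1) in(("side",(235,320,235,312)),("top",(260,308,165,226))):
    r=cv2.cvtColor(Q[n]["frame"],cv2.COLOR_BGR2HSV)[y0:y1,x0:x1];k=((r[...,2]<175)&(r[...,1]<110)).astype(np.uint8)
    N,l,s,c=cv2.connectedComponentsWithStats(k);i=1+np.argmax(s[1:,4])
    cc=(l==i);rows=[(y+y0,np.round(np.flatnonzero(cc[y]).mean()+x0,1),int(cc[y].sum())) for y in range(0,y1-y0,7) if cc[y].any()]
    print(nm,n,s[i].tolist(),(c[i]+[x0,y0]).round(1),rows)
E
```

```text
old side [34, 17, 27, 47, 1117] [282.1 274.7] [(256, np.float64(282.0), 25), (263, np.float64(282.0), 27), (270, np.float64(282.0), 27), (277, np.float64(282.0), 27), (284, np.float64(282.0), 25), (291, np.float64(282.0), 23), (298, np.float64(282.0), 9)]
old top [23, 11, 22, 24, 294] [293.2 187.5] [(179, np.float64(294.0), 15), (186, np.float64(297.3), 9), (193, np.float64(291.5), 18)]
new side [37, 18, 28, 47, 1119] [285.6 275.4] [(256, np.float64(286.0), 23), (263, np.float64(285.5), 28), (270, np.float64(285.5), 28), (277, np.float64(285.5), 26), (284, np.float64(285.5), 26), (291, np.float64(285.5), 24), (298, np.float64(285.5), 14)]
new top [23, 9, 23, 24, 324] [294.  184.5] [(179, np.float64(294.5), 18), (186, np.float64(297.2), 11), (193, np.float64(291.8), 14)]
```

```bash
python3 st.py | head -1; python3 -c "
from plant import order
print(order.job_done())"
```

```text
t 45.05 p [0.4652 0.313  0.568 ] tilt 66.8 head 40.8 q [ 0.42 -0.69 -0.68  0.43  0.27 -0.09] w 0.0854 gf 0.0
the job is handed in; nothing more can be done
None
```

I handed the job in at 45 s. In the last camera checks all four brass standoffs lie in the tray, which hasn't moved, and the empty beaker stands upright and released on the mat. I gave the black beaker no final check, but the arm never touched it. The hand-in returned no verdict.

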